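# Move the cured sherds to the joining rack in mirrored order

### The arm

A 6-joint arm with a two-finger parallel gripper is mounted at the origin on the work surface. World frame = base frame: x ahead of the robot, y to its left, z up, the work surface at z = 0. Lengths are in m, angles in rad, forces in N, time in s.
With the tool pointing down it reaches from about 0.3 to 0.775 m from the base axis. Payload 14.6 kg.
Tool frame: the origin (TCP) lies midway between the tips of the shut fingers; the grasp point (between the pads) lies 19 mm behind it; z points along the fingers, y is the direction in which the jaws open and shut (so a half turn about z gives the same grasp; the last joint's range is limited). The gripper opens to 94 mm and grips with 3 to 60 N. Pads are 16 mm wide; open, the fingers measure 119 mm over their backs; the gripper's body (75 mm by 177 mm) begins 78 mm behind the grasp point.
Start: joints at [1.116, 0.3, 1.521, -0, 1.321, -0.067], TCP at [0.208, 0.509, 0.205] pointing down, gripper open.
Joint ranges: [-3.03, 3.03], [-0.79, 2.21], [0.23, 2.52], [-1.04, 4.18], [0, 3.07], [-2.55, 2.55]. Speed limits (rad/s): [2.22, 2.22, 2.57, 3.14, 3.14, 3.14].

### API

Orientations are given as a rotation vector (axis times angle).
In Python, from station import manip gives the robot as it stands. The module is installed in compiled form; this text tells all that it offers.
- The arm moves only by the tool arm_command, never from a script. Its argument "moves" is a list of rows, each a list of 3 entries, a list of its own where there are three numbers: the turn, a rotation vector about the world's x, y, z in degrees, then the shift along the world's x, y, z in m, then the closure, from 0 (fully open) to 1 (shut). In form: [[[ax, ay, az], [x, y, z], claw], ...]. A call has 1 to 5 rows; each row shifts and turns the commanded pose from where the row before left it; what a row does not reach is not made up. A row lasts 1/10 s, in which the tool goes at most 50 mm and 8.59 degrees, less where a joint would pass 70% of its speed; a pose out of reach is approached as far as the arm can. A call with a gripper value outside its range is refused whole. The fingers move at their own pace and stop on an object; "force" is the grip in N (left out, the last holds). Time passes only in rows, so rows that do not move let the fingers close. It gives the time, the measured TCP pose, the force and the opening at its end, in the units of the state.
- manip.observe(): the state, without advancing time (a new reading comes with each control period).
- manip.get_image(name): name is "side" or "top"; returns a dict with "pixels" (384x512x3 uint8, red, green, blue), "fx", "fy", "cx", "cy" (pixels), "dist" ([k1, k2, p1, p2, k3] as OpenCV has them; the pictures are not rectified), "view" (4x4, takes a point from world to camera coordinates). Camera axes: x right, y down, z forward; pixel columns grow to the right and rows downward; lengths in m; the calibration is good to about 2 mm. A picture is of the moment at which its call begins. There is no depth.
- manip.job_done(): hands the job in, once; it reports no verdict.
The state is a dict: "time": time; "qpos": joint angles; "joint_velocities": joint speeds; "effort": joint torques, N m; "eef_pos": TCP position; "eef_rot": TCP orientation; "contact_force": force on the tool from outside, world axes, zero at the start; "ft_torque": the same for the moment, N m; "finger_gap": opening from 0.0 (shut) to 1.0 (fully open).
Only numpy, scipy, OpenCV 4.12 (cv2) and the standard library are available. Lean on these libraries where they do the work, as an engineer would, in place of code of your own. Each camera call takes 0.05 s, during which the arm holds its last target.

### The job

The glue has cured: move the four sherds from the grey drying rack to the blue joining rack, which is worked from its other side, so stand them there in reverse order: the sherd nearest the brass end of the drying rack goes into the well farthest from the brass end of the joining rack, and so on along the row. Set each one gently and upright with its wax foot flat in the middle of its own well, never letting one drop or tip over, and leave all four released and still.

Things in the scene. Friction and masses are not known exactly. Their poses are not given: they have to be found in the camera images.
- sherd_red_mid (a point): Loose sherd (red-slipped, pointed top) upright in a grey wax foot. Flat plate 10 mm thick (x; cream rim 12), 36 wide (y; cream rim 42), from 12 to about 76 mm above the underside; foot 34 (x) by 44 (y) by 12 mm high. 140 g. To be grasped from above across its thickness. Point: its centre, 38 mm above the underside; z up, x within 3 degrees of the rack's x at the start.
- sherd_cream_mid (a point): Loose sherd (cream creamware with a thick rolled rim along the top) upright in a grey wax foot. Flat plate 10 mm thick (x; cream rim 12), 36 wide (y; cream rim 42), from 12 to about 76 mm above the underside; foot 34 (x) by 44 (y) by 12 mm high. 140 g. To be grasped from above across its thickness. Point: its centre, 38 mm above the underside; z up, x within 3 degrees of the rack's x at the start.
- sherd_black_mid (a point): Loose sherd (black ware, top broken in a step) upright in a grey wax foot. Flat plate 10 mm thick (x; cream rim 12), 36 wide (y; cream rim 42), from 12 to about 76 mm above the underside; foot 34 (x) by 44 (y) by 12 mm high. 140 g. To be grasped from above across its thickness. Point: its centre, 38 mm above the underside; z up, x within 3 degrees of the rack's x at the start.
- sherd_green_mid (a point): Loose sherd (green-glazed, slanting top) upright in a grey wax foot. Flat plate 10 mm thick (x; cream rim 12), 36 wide (y; cream rim 42), from 12 to about 76 mm above the underside; foot 34 (x) by 44 (y) by 12 mm high. 140 g. To be grasped from above across its thickness. Point: its centre, 38 mm above the underside; z up, x within 3 degrees of the rack's x at the start.
- tag_red: Fixed red find tag, a flat plate 22 by 44 by 4 mm lying on the drying rack's ledge, 48 mm to the +x side of the well in which the red sherd starts; it stays. Origin at the centre of its underside.
- tag_cream: Fixed cream find tag, a flat plate 22 by 44 by 4 mm lying on the drying rack's ledge, 48 mm to the +x side of the well in which the cream sherd starts; it stays. Origin at the centre of its underside.
- tag_black: Fixed black find tag, a flat plate 22 by 44 by 4 mm lying on the drying rack's ledge, 48 mm to the +x side of the well in which the black sherd starts; it stays. Origin at the centre of its underside.
- tag_green: Fixed green find tag, a flat plate 22 by 44 by 4 mm lying on the drying rack's ledge, 48 mm to the +x side of the well in which the green sherd starts; it stays. Origin at the centre of its underside.
- drying_rack: Fixed grey rack, 280 mm long, tag ledge on its +x side; the sherds start in its wells, in any order. Left or right of the robot. Origin: centre of the wells' base, underside; x across, y along the row, z up. Wells centred at x = 0, y = -99, -33, 33, 99 mm, each 46 (x) by 60 (y) mm, floor 8 mm above the underside, lips 6 mm high. The brass end cap with stud is at the +y end (135 to 145 mm).
- joining_rack: Fixed blue rack, 280 by 58 mm, empty at the start, on the other side. Origin: centre of the wells' base, underside; x across, y along the row, z up. Wells centred at x = 0, y = -99, -33, 33, 99 mm, each 46 (x) by 60 (y) mm, floor 8 mm above the underside, lips 6 mm high. The brass end cap with stud is at the +y end (135 to 145 mm).
Mind the look-alikes: they are no part of the job. What is shaped like the part that bears sherd_black_mid but purple is not meant.

How it is judged:
At the end, for the whole second after the job is handed in: All four sherds stand released, still, upright (0.12 rad), foot on the well floor (height within 5 mm), within 12 mm of the well centre along and across the joining rack, in reverse order: from drying rack well y = -99, -33, 33, 99 mm to y = 99, 33, -33, -99 mm (((y of tag_red in the frame of drying_rack between -0.119 and -0.079 m and y of sherd_red_mid in the frame of joining_rack between 0.087 and 0.111 m) or (y of tag_red in the frame of drying_rack between -0.053 and -0.013 m and y of sherd_red_mid in the frame of joining_rack between 0.021 and 0.045 m) or (y of tag_red in the frame of drying_rack between 0.013 and 0.053 m and y of sherd_red_mid in the frame of joining_rack between -0.045 and -0.021 m) or (y of tag_red in the frame of drying_rack between 0.079 and 0.119 m and y of sherd_red_mid in the frame of joining_rack between -0.111 and -0.087 m)) and x of sherd_red_mid in the frame of joining_rack between -0.012 and 0.012 m and z of sherd_red_mid in the frame of joining_rack between 0.041 and 0.051 m and angle between each of sherd_red_mid, sherd_cream_mid, sherd_black_mid, sherd_green_mid's own z axis and vertical below 0.12 rad and contact force between the fingers and sherd_red below 0.1 N and linear speed of each of sherd_red, sherd_cream, sherd_black, sherd_green below 0.02 m/s and angular speed of each of sherd_red, sherd_cream, sherd_black, sherd_green below 0.2 rad/s and ((y of tag_cream in the frame of drying_rack between -0.119 and -0.079 m and y of sherd_cream_mid in the frame of joining_rack between 0.087 and 0.111 m) or (y of tag_cream in the frame of drying_rack between -0.053 and -0.013 m and y of sherd_cream_mid in the frame of joining_rack between 0.021 and 0.045 m) or (y of tag_cream in the frame of drying_rack between 0.013 and 0.053 m and y of sherd_cream_mid in the frame of joining_rack between -0.045 and -0.021 m) or (y of tag_cream in the frame of drying_rack between 0.079 and 0.119 m and y of sherd_cream_mid in the frame of joining_rack between -0.111 and -0.087 m)) and x of sherd_cream_mid in the frame of joining_rack between -0.012 and 0.012 m and z of sherd_cream_mid in the frame of joining_rack between 0.041 and 0.051 m and contact force between the fingers and sherd_cream below 0.1 N and ((y of tag_black in the frame of drying_rack between -0.119 and -0.079 m and y of sherd_black_mid in the frame of joining_rack between 0.087 and 0.111 m) or (y of tag_black in the frame of drying_rack between -0.053 and -0.013 m and y of sherd_black_mid in the frame of joining_rack between 0.021 and 0.045 m) or (y of tag_black in the frame of drying_rack between 0.013 and 0.053 m and y of sherd_black_mid in the frame of joining_rack between -0.045 and -0.021 m) or (y of tag_black in the frame of drying_rack between 0.079 and 0.119 m and y of sherd_black_mid in the frame of joining_rack between -0.111 and -0.087 m)) and x of sherd_black_mid in the frame of joining_rack between -0.012 and 0.012 m and z of sherd_black_mid in the frame of joining_rack between 0.041 and 0.051 m and contact force between the fingers and sherd_black below 0.1 N and ((y of tag_green in the frame of drying_rack between -0.119 and -0.079 m and y of sherd_green_mid in the frame of joining_rack between 0.087 and 0.111 m) or (y of tag_green in the frame of drying_rack between -0.053 and -0.013 m and y of sherd_green_mid in the frame of joining_rack between 0.021 and 0.045 m) or (y of tag_green in the frame of drying_rack between 0.013 and 0.053 m and y of sherd_green_mid in the frame of joining_rack between -0.045 and -0.021 m) or (y of tag_green in the frame of drying_rack between 0.079 and 0.119 m and y of sherd_green_mid in the frame of joining_rack between -0.111 and -0.087 m)) and x of sherd_green_mid in the frame of joining_rack between -0.012 and 0.012 m and z of sherd_green_mid in the frame of joining_rack between 0.041 and 0.051 m and contact force between the fingers and sherd_green below 0.1 N); the robot touches nothing.
It fails at once if a sherd tips over (angle between any of sherd_red_mid, sherd_cream_mid, sherd_black_mid, sherd_green_mid's own z axis and vertical above 0.6 rad).
It fails at once if a sherd is dropped (free fall of more than about 20 mm) ((linear speed of sherd_red above 0.62 m/s and contact force between anything else and sherd_red below 0.05 N) or (linear speed of sherd_cream above 0.62 m/s and contact force between anything else and sherd_cream below 0.05 N) or (linear speed of sherd_black above 0.62 m/s and contact force between anything else and sherd_black below 0.05 N) or (linear speed of sherd_green above 0.62 m/s and contact force between anything else and sherd_green below 0.05 N)).
It also fails if it takes over 109 s, if anything falls off the work surface, if the arm or the gripper's body presses on something with over 40 N, if the wrist force passes 120 N, or if a joint passes its speed limit or range.

## Working session

There is one attempt and no reset: what is moved stays moved. The work goes in short steps, Python scripts to look and compute and a tool call to move; the robot and the scene stay as the last step left them, time stands still between calls to the robot, and variables do not carry over. Pictures are saved under pics/ and viewed, and the job is handed in when it is done.

Besides the shell and the picture viewer there is one more tool, called after "Call:" as name(argument=value, ...), one argument or row to a line, values as JSON. arm_command: Moves the arm, as the interface text tells. Its arguments: {"type":"object","properties":{"moves":{"type":"array","items":{"type":"array"}},"force":{"type":"number"}},"required":["moves"]}

```bash
mkdir -p pics
python3 - <<'E'
from station import manip
import cv2,numpy as np
s=manip.observe()
for k,v in s.items(): print(k,v)
for n in("side","top"):
    d=manip.get_image(n); cv2.imwrite(f"pics/{n}0.png",d["pixels"][:,:,::-1])
    print(n,{k:v for k,v in d.items() if k!="pixels"})
E
```

```text
time 0.0
qpos [ 1.11638568e+00  3.00480123e-01  1.52160709e+00  2.03463398e-05
  1.32068959e+00 -6.66013295e-02]
joint_velocities [-0.00050864  0.0011761  -0.00052438  0.00061492  0.00142643  0.00042003]
effort [-3.66974018e-05 -5.31809521e+01 -3.52730370e+01  7.07636168e-02
  2.44434597e-02 -9.45700231e-05]
eef_pos [0.20786791 0.50891336 0.20487038]
eef_rot [-6.05304495e-01 -3.08239708e+00  1.78914034e-03]
contact_force [0.30870999 0.36955146 0.1797293 ]
ft_torque [-0.03631884  0.01171141 -0.01296735]
finger_gap 0.9999910301082388
side {'fx': 483.01072175597056, 'fy': 483.01072175597056, 'cx': 262.7084875072257, 'cy': 188.08631976483483, 'dist': array([0.06559058, 0.        , 0.        , 0.        , 0.        ]), 'view': array([[ 0.90525678, -0.42480125, -0.00735332, -0.43328985],
       [-0.314669  , -0.65873367, -0.68341303,  0.20679529],
       [ 0.28547083,  0.62097814, -0.7299949 ,  1.0269697 ],
       [ 0.        ,  0.        ,  0.        ,  1.        ]])}
top {'fx': 393.21819303365993, 'fy': 393.21819303365993, 'cx': 253.25509776585585, 'cy': 193.83298133202456, 'dist': array([-0.13998942,  0.        ,  0.        ,  0.        ,  0.        ]), 'view': array([[ 2.68421657e-02, -9.99633974e-01,  3.37891827e-03,
        -2.33087075e-02],
       [-9.94182276e-01, -2.70481893e-02, -1.04259279e-01,
         4.86254405e-01],
       [ 1.04312510e-01, -5.60715823e-04, -9.94544411e-01,
         1.04768522e+00],
       [ 0.00000000e+00,  0.00000000e+00,  0.00000000e+00,
         1.00000000e+00]])}
```

View pics/top0.png

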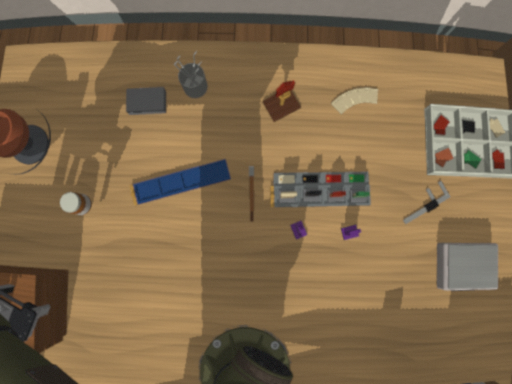

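View pics/side0.png

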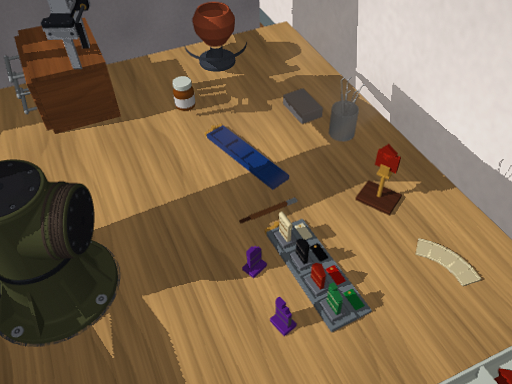

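Top view: blue rack around (182,182), grey rack with sherds and tags around (322,188), purple decoys at (299,229) and (351,232). I'll enlarge it to find the brass ends.

Run:
```python
import cv2,numpy as np
t=cv2.imread("pics/top0.png"); s=cv2.imread("pics/side0.png")
g=lambda a:np.clip(255*(a/255.)**0.6,0,255).astype(np.uint8)
def c(im,x0,x1,y0,y1,n,f): cv2.imwrite(n,g(cv2.resize(im[y0:y1,x0:x1],None,fx=f,fy=f,interpolation=cv2.INTER_CUBIC)))
c(t,260,385,155,250,"pics/c1.png",6)
c(t,120,245,145,220,"pics/c2.png",6)
c(s,195,380,120,335,"pics/c3.png",2.7)
c(s,195,325,110,220,"pics/c4.png",5)
```

```text
(no output)
```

View pics/c1.png

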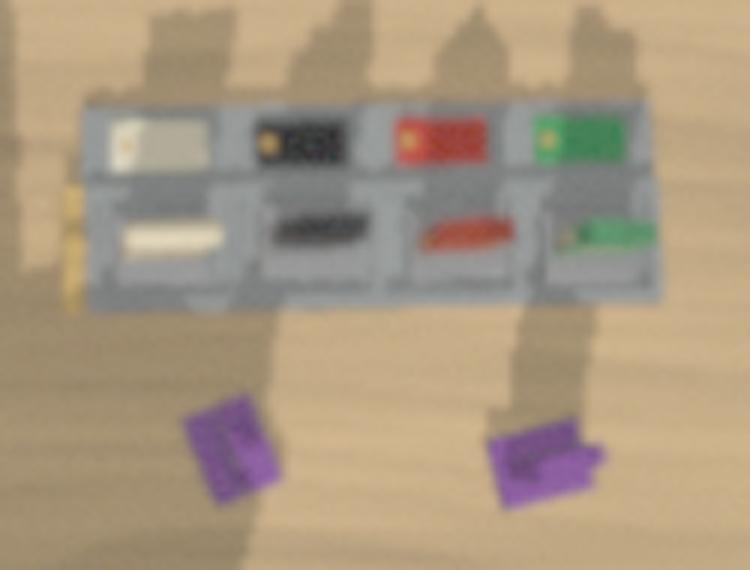

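View pics/c2.png

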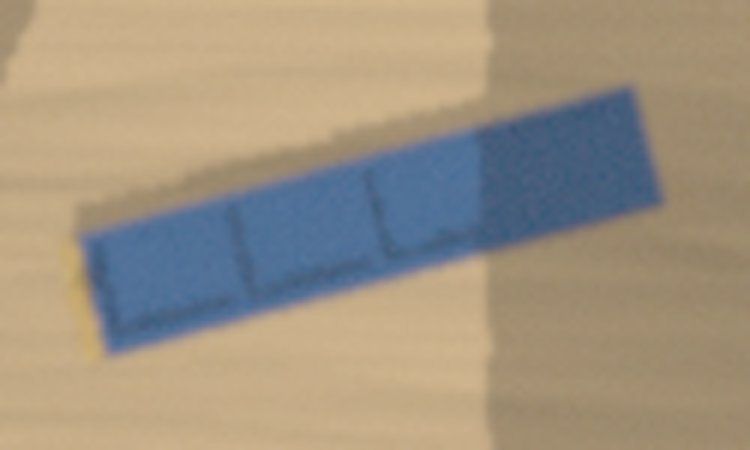

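View pics/c3.png

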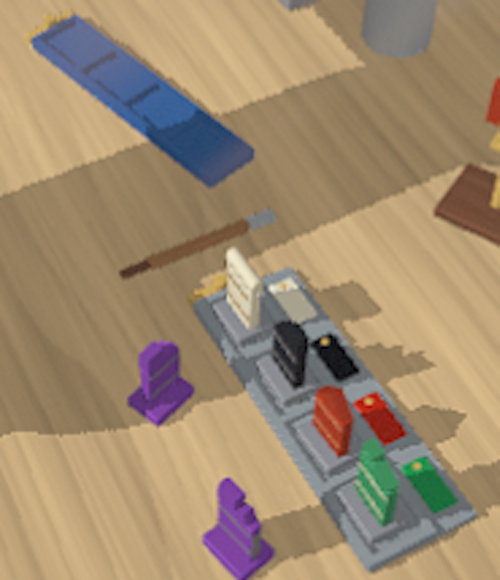

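View pics/c4.png

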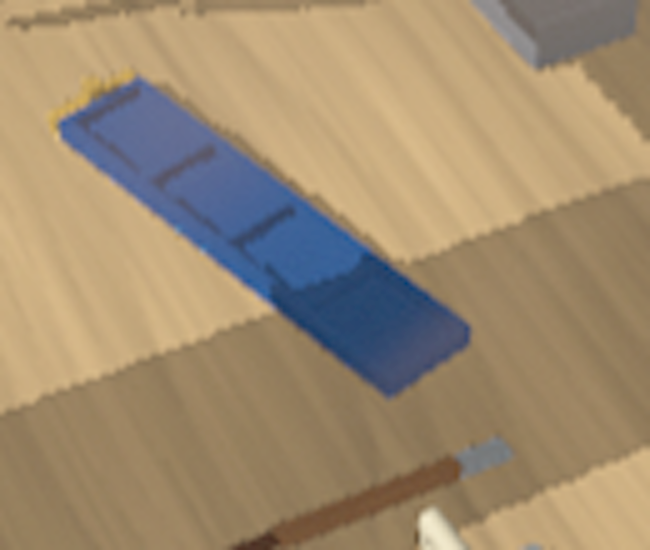

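Both brass ends are at the image's left in the top view: drying (272,196), joining (135,195). From the brass end the order is cream, black, red, green, and each sherd matches its tag. Purple decoys at (299,229) and (351,232) are off the racks, and I leave them alone. Next I measure.

```bash
cat > h.py <<'E'
from station import manip
import cv2,numpy as np
def get(n):
    d=manip.get_image(n); d["K"]=np.array([[d["fx"],0,d["cx"]],[0,d["fy"],d["cy"]],[0,0,1]]); 
    d["dist"]=np.array(d["dist"]); V=d["view"]; d["C"]=-V[:3,:3].T@V[:3,3]; return d
def cast(d,px,z):
    p=cv2.undistortPoints(np.asarray(px,float).reshape(-1,1,2),d["K"],d["dist"]).reshape(-1,2)
    r=np.c_[p,np.ones(len(p))]@d["view"][:3,:3]
    return d["C"]+r*((z-d["C"][2])/r[:,2])[:,None]
def ray(d,px):
    return cast(d,px,0.)-d["C"]
def tri(d1,p1,d2,p2):
    A=[];b=[]
    M=np.zeros((3,3));v=np.zeros(3);R=[]
    for d,p in((d1,p1),(d2,p2)):
        r=ray(d,[p])[0];r/=np.linalg.norm(r);P=np.eye(3)-np.outer(r,r);M+=P;v+=P@d["C"]
    return np.linalg.solve(M,v)
def proj(d,X):
    V=d["view"];return cv2.projectPoints(np.asarray(X,float).reshape(-1,3),cv2.Rodrigues(V[:3,:3])[0],V[:3,3],d["K"],d["dist"])[0].reshape(-1,2)
def mask(d,lo,hi):
    hsv=cv2.cvtColor(d["pixels"],cv2.COLOR_RGB2HSV); return cv2.inRange(hsv,np.array(lo),np.array(hi))
def blobs(m,amin=10):
    n,l,st,c=cv2.connectedComponentsWithStats(m,connectivity=8)
    return [(tuple(c[i].round(2)),st[i].tolist(),l==i) for i in range(1,n) if st[i][4]>=amin]
E
python3 - <<'E'
from h import *
t=get("top");s=get("side");print(t["C"],s["C"])
for n,d in(("top",t),("side",s)):
    for z in(0.014,0.0):
        m=mask(d,(100,120,30),(125,255,255))
        b=max(blobs(m),key=lambda b:b[1][4])
        c,_=cv2.findContours(b[2].astype(np.uint8),cv2.RETR_EXTERNAL,cv2.CHAIN_APPROX_NONE)
        W=cast(d,c[0].reshape(-1,2),z)[:,:2]
        r=cv2.minAreaRect((W*1000).astype(np.float32));print(n,z,r, cv2.boxPoints(r).round(1).tolist())
cols=dict(red=((0,130,40),(8,255,255)),green=((50,100,30),(85,255,255)),yel=((18,120,60),(32,255,255)))
roi={"top":(260,385,155,215),"side":(250,380,205,335)}
for n,d in(("top",t),("side",s)):
    x0,x1,y0,y1=roi[n]
    for k,(lo,hi) in cols.items():
        m=mask(d,lo,hi);z=np.zeros_like(m);z[y0:y1,x0:x1]=m[y0:y1,x0:x1]
        for b in blobs(z,4): print(n,k,b[0],b[1])
hs=cv2.cvtColor(t["pixels"],cv2.COLOR_RGB2HSV)
print(hs[190:204,283:292].tolist()[::3])
for p in [(285,195),(300,195),(310,178),(287,179),(285,204),(279,180),(325,187)]: print(p,hs[p[1],p[0]],t["pixels"][p[1],p[0]])
E
```

```text
[ 0.37476449 -0.00956042  1.09274477] [ 0.16414075 -0.68556478  0.88782312]
top 0.014 ((517.7367553710938, 191.5924072265625), (53.75310134887695, 262.7205505371094), 16.89638900756836) [[453.79998779296875, 309.5], [530.2000122070312, 58.099998474121094], [581.5999755859375, 73.69999694824219], [505.29998779296875, 325.1000061035156]]
top 0.0 ((519.59228515625, 194.20297241210938), (54.450714111328125, 266.1301574707031), 16.896379470825195) [[454.8999938964844, 313.6000061035156], [532.2000122070312, 59.0], [584.2999877929688, 74.80000305175781], [507.0, 329.3999938964844]]
side 0.014 ((516.4514770507812, 186.0049285888672), (63.1163330078125, 273.29119873046875), 16.92641830444336) [[446.5, 307.5], [526.0, 46.099998474121094], [586.4000244140625, 64.5], [506.8999938964844, 325.8999938964844]]
side 0.0 ((522.095947265625, 199.96881103515625), (64.1275634765625, 277.6697082519531), 16.926416397094727) [[451.0, 323.5], [531.7999877929688, 57.79999923706055], [593.2000122070312, 76.5], [512.2999877929688, 342.1000061035156]]
top red (np.float64(333.29), np.float64(178.04)) [326, 175, 
[... 5856 characters left out ...]
 177], [22, 70, 176], [21, 70, 179], [21, 70, 178]], [[20, 74, 176], [21, 74, 176], [21, 73, 177], [20, 72, 176], [21, 74, 175], [20, 73, 174], [20, 74, 173], [20, 75, 171], [21, 74, 168]], [[30, 9, 114], [30, 7, 113], [18, 11, 115], [15, 9, 113], [20, 7, 111], [20, 7, 112], [15, 9, 114], [15, 5, 113], [20, 7, 110]], [[60, 3, 93], [45, 6, 91], [60, 3, 94], [60, 6, 91], [0, 3, 94], [120, 5, 97], [0, 0, 95], [90, 5, 95], [60, 3, 96]]]
(285, 195) [ 21  69 204] [204 188 149]
(300, 195) [ 75  10 105] [101 105 103]
(310, 178) [120  11  24] [23 23 24]
(287, 179) [ 21  57 139] [139 130 108]
(285, 204) [83 12 83] [79 83 82]
(279, 180) [ 22  54 190] [190 179 150]
(325, 187) [ 78  12 107] [102 107 105]
```

```bash
cat > ov.py <<'E'
from h import *
def rack(o,yaw,y0=-.135,y1=.145,z=.014,x0=-.029,x1=.029):
    c,s=np.cos(yaw),np.sin(yaw);R=np.array([[c,-s],[s,c]])
    f=lambda P:np.c_[np.asarray(P)[:,:2]@R.T+o,np.asarray(P)[:,2]]
    out=[f([(x0,y0,z),(x1,y0,z),(x1,y1,z),(x0,y1,z)])]
    for y in(-.099,-.033,.033,.099): out.append(f([(-.023,y-.03,z),(.023,y-.03,z),(.023,y+.03,z),(-.023,y+.03,z)]))
    return out,f
def draw(d,polys,roi,fn,f=6):
    x0,x1,y0,y1=roi
    im=cv2.resize(d["pixels"][y0:y1,x0:x1,::-1],None,fx=f,fy=f,interpolation=cv2.INTER_CUBIC)
    im=np.clip(255*(im/255.)**0.6,0,255).astype(np.uint8)
    for P,c in polys:
        q=((proj(d,P)-[x0,y0]+.5)*f).astype(int); cv2.polylines(im,[q.reshape(-1,1,2)],True,c,1)
    cv2.imwrite(fn,im)
E
python3 - <<'E'
from ov import *
t=get("top");s=get("side")
for k,a,b in(("red",(333.29,178.04),(335.49,274.75)),("green",(356.67,177.95),(353.64,299.31))):
    print(k,cast(t,[a],.018),cast(s,[b],.018),tri(t,a,s,b))
print("brass",cast(t,[(271.18,196.61),(268,196),(274,196)],.014))
P,f=rack((.518,.191),np.radians(16.9))
pl=[(p,(0,0,255)) for p in P]
draw(t,pl,(120,245,145,220),"pics/o1.png");draw(s,pl,(195,325,110,220),"pics/o2.png",5)
E
```

```text
red [[ 0.53764683 -0.23129914  0.018     ]] [[ 0.53635232 -0.23762252  0.018     ]] [ 0.53939334 -0.23321688  0.0096864 ]
green [[ 0.53988981 -0.29746832  0.018     ]] [[ 0.5392454  -0.30285508  0.018     ]] [ 0.54158765 -0.29961601  0.01101864]
brass [[ 0.48155549 -0.05978756  0.014     ]
 [ 0.48300757 -0.05097764  0.014     ]
 [ 0.48345648 -0.06753208  0.014     ]]
```

View pics/o1.png

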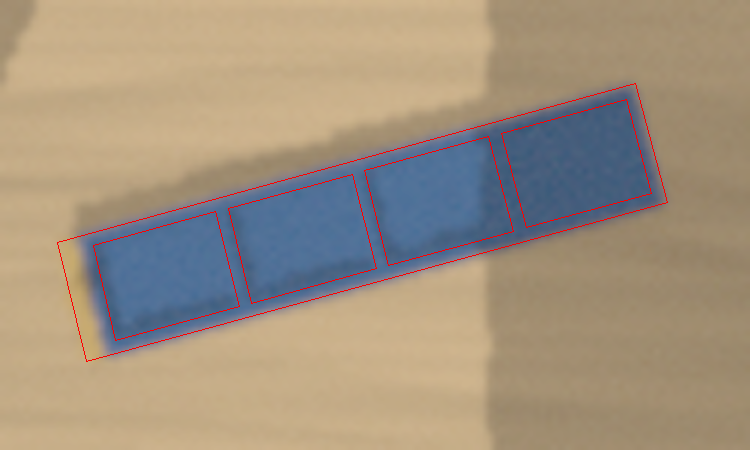

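View pics/o2.png

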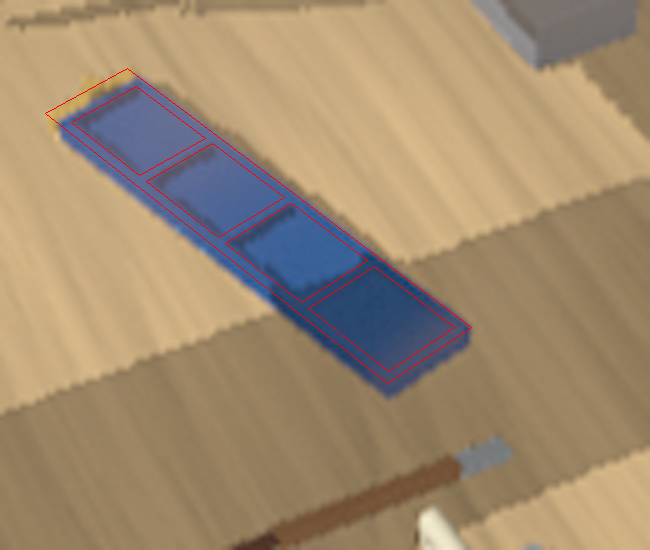

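Run:
```python
from ov import *
t=get("top");s=get("side")
P,f=rack((.490,-.201),np.radians(1.9))
pl=[(p,(0,0,255)) for p in P]
for y in(-.099,-.033,.033,.099):
    pl.append((f([(-.005,y-.018,.076),(.005,y-.018,.076),(.005,y+.018,.076),(-.005,y+.018,.076)]),(255,0,255)))
    pl.append((f([(-.017,y-.022,.02),(.017,y-.022,.02),(.017,y+.022,.02),(-.017,y+.022,.02)]),(255,255,0)))
    pl.append((f([(.037,y-.022,.012),(.059,y-.022,.012),(.059,y+.022,.012),(.037,y+.022,.012)]),(0,255,255)))
draw(t,pl,(260,385,155,250),"pics/o3.png");draw(s,pl,(255,375,205,335),"pics/o4.png",4.6)
```

```text
(no output)
```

View pics/o3.png

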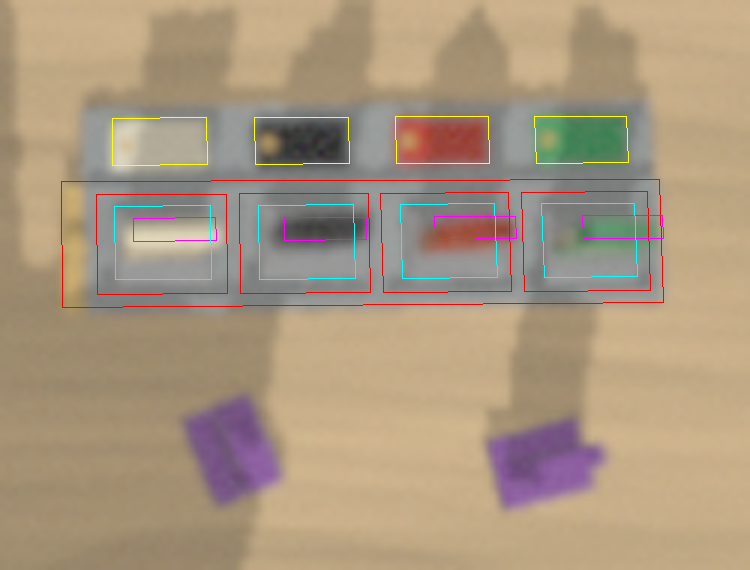

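View pics/o4.png

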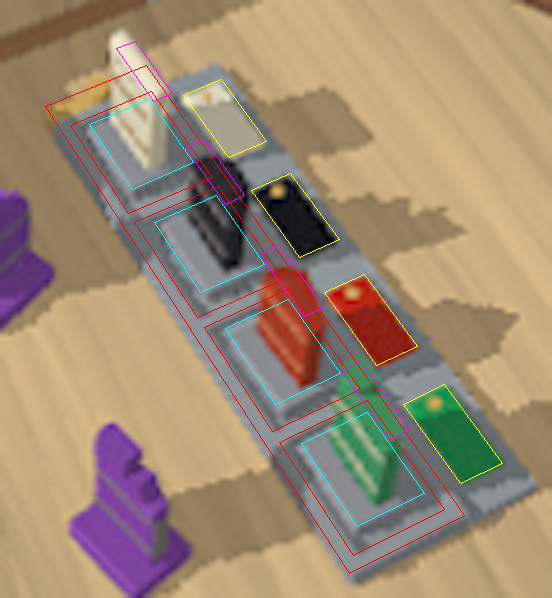

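Run:
```python
from ov import *
s=get("side");t=get("top")
rows=[]
for (x,y) in((283,226),(300,250),(316,275),(332,300)):
    x0,y0=x-18,y-20
    im=cv2.resize(s["pixels"][y0:y0+40,x0:x0+36,::-1],None,fx=10,fy=10,interpolation=cv2.INTER_CUBIC)
    im=np.clip(255*(im/255.)**0.5,0,255).astype(np.uint8)
    for k in range(0,36,5): cv2.putText(im,str(x0+k),(k*10,10),0,.35,(0,255,255),1);cv2.line(im,(k*10+5,12),(k*10+5,18),(0,255,255))
    for k in range(0,40,5): cv2.putText(im,str(y0+k),(0,k*10+9),0,.35,(255,255,0),1)
    rows.append(im)
im=np.vstack([np.hstack(rows[:2]),np.hstack(rows[2:])]);cv2.imwrite("pics/c5.png",cv2.resize(im,None,fx=.75,fy=.75))
```

```text
(no output)
```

View pics/c5.png

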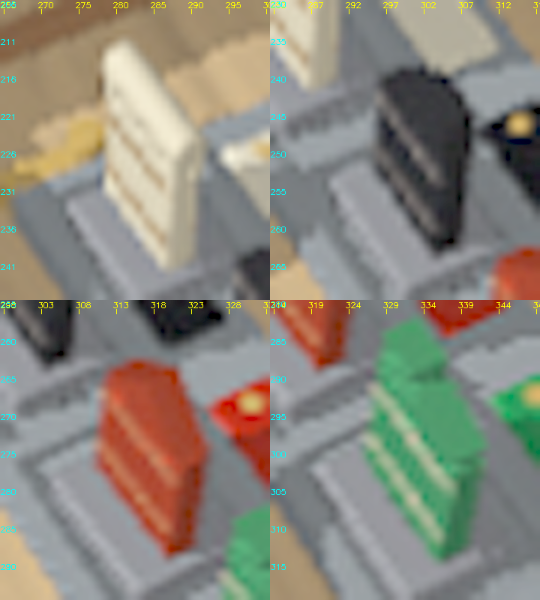

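Run:
```python
from ov import *
s=get("side")
c=[("cream",265,206,(172,264),(183,262),(106,195)),("black",282,230,(170,248),(181,245),(108,143)),("red",298,255,(172,252),(182,249),(97,160)),("green",314,280,(172,258),(184,255),(95,142))]
th=np.radians(1.9);X=np.array([np.cos(th),np.sin(th)]);Y=np.array([-X[1],X[0]])
for n,x0,y0,a,m,l in c:
    P=cast(s,[(x0+p[0]/7.5-.5,y0+p[1]/7.5-.5) for p in(a,m,l)],.02)[:,:2]
    d=P[2]-P[0];ctr=P[1]+.018*Y
    r=ctr-[.49,-.201]
    ctr2=(P[0]+P[2])/2+.005*X; r2=ctr2-[.49,-.201]
    print(n,ctr.round(4),"rackxy",(r@X).round(4),(r@Y).round(4),"alt",ctr2.round(4),(r2@X).round(4),(r2@Y).round(4),"len",np.linalg.norm(d).round(4),"yaw",np.degrees(np.arctan2(-d[0],d[1])).round(1))
from scipy.spatial.transform import Rotation as R
o=manip.observe();M=R.from_rotvec(o["eef_rot"]).as_matrix();print(M.round(3), o["qpos"].round(3))
```

```text
cream [ 0.4877 -0.0994] rackxy 0.001 0.1016 alt [ 0.4869 -0.1007] 0.0002 0.1004 len 0.0322 yaw 11.1
black [ 0.4935 -0.1663] rackxy 0.0047 0.0346 alt [ 0.4964 -0.1636] 0.0076 0.0372 len 0.0401 yaw -1.7
red [ 0.4933 -0.2354] rackxy 0.0022 -0.0345 alt [ 0.4939 -0.2357] 0.0027 -0.0348 len 0.0347 yaw 7.0
green [ 0.4931 -0.2993] rackxy -0.0002 -0.0984 alt [ 0.4949 -0.2975] 0.0017 -0.0966 len 0.0381 yaw 1.3
[[-0.926  0.378 -0.   ]
 [ 0.378  0.926 -0.   ]
 [-0.    -0.    -1.   ]] [ 1.116  0.3    1.521 -0.     1.321 -0.067]
```

Run:
```python
from ov import *
t=get("top")
_,f=rack((.490,-.201),np.radians(1.9))
for n,y,top in(("cream",.099,.082),("black",.033,.08),("red",-.033,.08),("green",-.099,.08)):
    pts=[(a*.005,y+b*.018,z) for a in(-1,1) for b in(-1,1) for z in(.02,top)]
    q=proj(t,f(pts));h=cv2.convexHull(q.astype(np.float32));m=cv2.moments(h)
    print(n,"pred c",m["m10"]/m["m00"],m["m01"]/m["m00"],"box",q.min(0),q.max(0))
x0,x1,y0,y1=275,380,186,206
for n,lo,hi in(("cream",(15,40,140),(30,110,255)),("black",(0,0,0),(179,255,60)),("red",(0,90,40),(10,255,255)),("green",(45,60,30),(85,255,255))):
    m=mask(t,lo,hi);z=np.zeros_like(m);z[y0:y1,x0:x1]=m[y0:y1,x0:x1]
    for b in blobs(z,15): print(n,b[0],b[1])
```

```text
cream pred c 287.89614109854 193.653010646602 box [280.13392982 190.5537321 ] [295.76795831 196.79390756]
black pred c 312.4632733568973 193.55533247229974 box [304.06944228 190.49909848] [320.93055112 196.6457899 ]
red pred c 336.8575535353152 193.41412914543704 box [327.83344142 190.36273106] [345.92620812 196.49542829]
green pred c 360.9566630586301 193.27446273702134 box [351.35088697 190.23181262] [370.58048751 196.34327616]
cream (np.float64(370.48), np.float64(195.9)) [370, 186, 2, 20, 21]
cream (np.float64(288.2), np.float64(194.56)) [281, 192, 16, 6, 75]
black (np.float64(313.18), np.float64(192.7)) [306, 190, 15, 6, 71]
red (np.float64(337.69), np.float64(193.6)) [330, 191, 16, 6, 81]
green (np.float64(361.69), np.float64(193.77)) [354, 191, 16, 6, 71]
```

Sherd positions are agreed across both views to 2–3 mm. Target wells are cream→−99, black→−33, red→+33 and green→+99. I start with cream.

Call:
arm_command(
  moves=[
    [[0,0,-5],[0.02,-0.044,0],0.3],
    [[0,0,-5],[0.02,-0.044,0],0.3],
    [[0,0,-5],[0.02,-0.044,0],0.3],
    [[0,0,-5],[0.02,-0.044,0],0.3],
    [[0,0,-5],[0.02,-0.044,0],0.3],
  ],
  force=20,
)

```text
time: 1.1
eef_pos: [0.3083, 0.2874, 0.2056]
eef_rot: [1.263, 2.876, 0.001]
contact_force: [0.5, 0.1, 0.6]
finger_gap: 0.699
```

Call:
arm_command(
  moves=[
    [[0,0,-5],[0.02,-0.044,0],0.3],
    [[0,0,-5],[0.02,-0.044,0],0.3],
    [[0,0,-5],[0.02,-0.044,0],0.3],
    [[0,0,-5],[0.02,-0.044,0],0.3],
    [[0,0,-5],[0.02,-0.044,0],0.3],
  ],
)

```text
time: 1.6
eef_pos: [0.4084, 0.0672, 0.2058]
eef_rot: [1.856, 2.534, 0.001]
contact_force: [0.9, 0.5, 0.4]
finger_gap: 0.703
```

Call:
arm_command(
  moves=[
    [[0,0,-5],[0.02,-0.044,0],0.3],
    [[0,0,-5],[0.02,-0.044,0],0.3],
    [[0,0,-5],[0.02,-0.044,0],0.3],
    [[0,0,0],[0,-0.02,0],0.3],
    [[0,0,0],[0,0,0],0.3],
  ],
)

```text
time: 2.1
eef_pos: [0.468, -0.0849, 0.2051]
eef_rot: [-2.17, -2.271, 0.001]
contact_force: [0.1, -0.2, -0.1]
finger_gap: 0.699
```

Call:
arm_command(
  moves=[
    [[0,0,-1],[0.018,-0.017,-0.02],0.3],
    [[0,0,0],[0,0,-0.04],0.3],
    [[0,0,0],[0,0,-0.04],0.3],
    [[0,0,0],[0,0,-0.02],0.3],
    [[0,0,0],[0,0,0],0.3],
  ],
)

```text
time: 2.6
eef_pos: [0.4845, -0.0984, 0.0832]
eef_rot: [-2.182, -2.254, 0.003]
contact_force: [-0.5, 0.5, -0.4]
finger_gap: 0.703
```

```bash
cat > look.py <<'E'
from ov import *
import sys
n,x0,x1,y0,y1,f,fn=sys.argv[1:]
d=get(n);draw(d,[],tuple(map(int,(x0,x1,y0,y1))),fn,float(f))
o=manip.observe();print(o["time"],o["eef_pos"].round(4),o["contact_force"].round(2),o["finger_gap"],o["qpos"].round(2))
E
python3 look.py side 240 380 170 330 4 pics/l1.png; python3 look.py top 230 400 140 250 4.5 pics/l2.png
```

```text
2.65 [ 0.4856 -0.0988  0.0852] [-0.73 -0.31 -0.29] 0.6975194102752404 [-0.27  0.32  1.8   0.    1.03 -0.31]
2.7 [ 0.4863 -0.0992  0.0864] [ 0.3  -0.8   0.02] 0.6994851637978207 [-0.28  0.32  1.8   0.    1.03 -0.31]
```

View pics/l1.png

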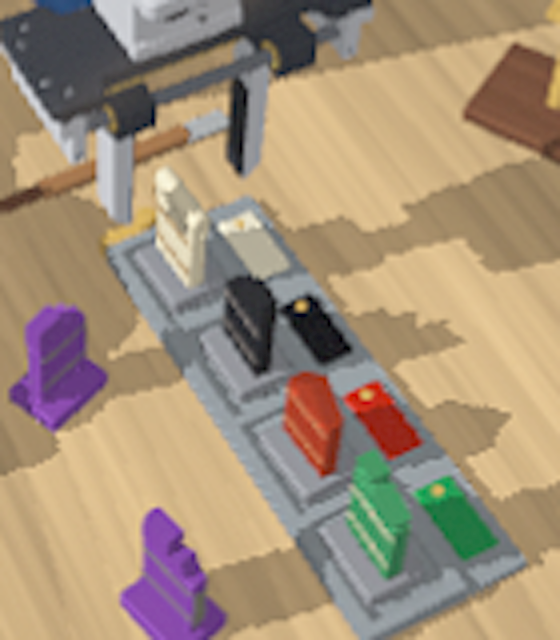

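View pics/l2.png

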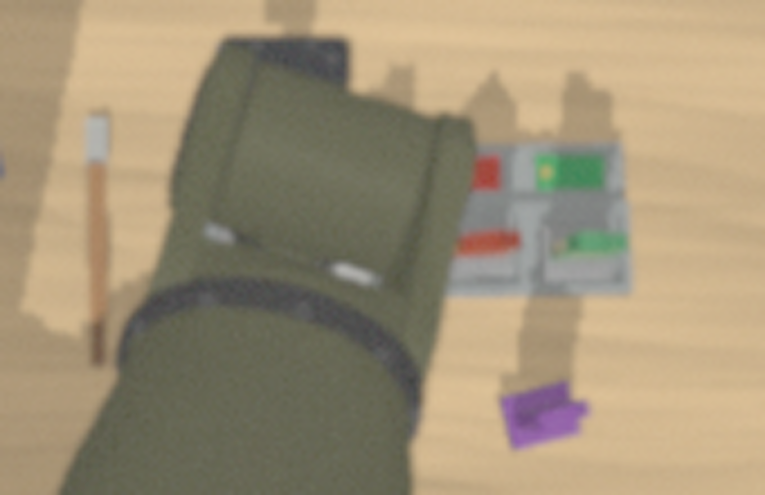

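Call:
arm_command(
  moves=[
    [[0,0,0],[0,-0.002,-0.03],0.3],
    [[0,0,0],[0,0,-0.02],0.5],
    [[0,0,0],[0,0,0],0.7],
    [[0,0,0],[0,0,0],0.8],
    [[0,0,0],[0,0,0],1],
  ],
  force=15,
)

```text
time: 3.2
eef_pos: [0.487, -0.102, 0.0373]
eef_rot: [2.185, 2.254, 0.002]
contact_force: [0.4, -0.6, 0.2]
finger_gap: 0.4
```

Call:
arm_command(
  moves=[
    [[0,0,0],[0,0,0],1],
    [[0,0,0],[0,0,0],1],
    [[0,0,0],[0,0,0],1],
    [[0,0,0],[0,0,0],1],
  ],
)

```text
time: 3.6
eef_pos: [0.4861, -0.1018, 0.0357]
eef_rot: [2.187, 2.255, 0.0]
contact_force: [-0.7, 0.4, 3.7]
finger_gap: 0.123
```

Call:
arm_command(
  moves=[
    [[0,0,0],[0,0,0],1],
    [[0,0,0],[0,0,0.01],1],
    [[0,0,0],[0,0,0.03],1],
    [[0,0,0],[0,0,0.04],1],
    [[0,0,0],[0,0,0.04],1],
  ],
  force=25,
)

```text
time: 4.1
eef_pos: [0.4855, -0.1018, 0.1571]
eef_rot: [-2.186, -2.255, 0.001]
contact_force: [0.6, -0.1, -1.8]
finger_gap: 0.119
```

Call:
arm_command(
  moves=[
    [[0,0,2],[0.008,0.02,0],1],
    [[0,0,4],[0.015,0.05,0],1],
    [[0,0,4],[0.015,0.05,0],1],
    [[0,0,4],[0.015,0.05,0],1],
    [[0,0,1],[0.008,0.025,0],1],
  ],
)

```text
time: 4.6
eef_pos: [0.5453, 0.0901, 0.1559]
eef_rot: [-1.868, -2.526, -0.0]
contact_force: [-0.2, -0.6, -1.6]
finger_gap: 0.119
```

```bash
python3 look.py side 190 340 90 250 4 pics/l3.png
```

```text
4.65 [0.5458 0.092  0.1558] [ 0.38  2.35 -1.81] 0.11689015877458332 [ 0.1   0.35  1.57  0.    1.22 -0.2 ]
```

View pics/l3.png

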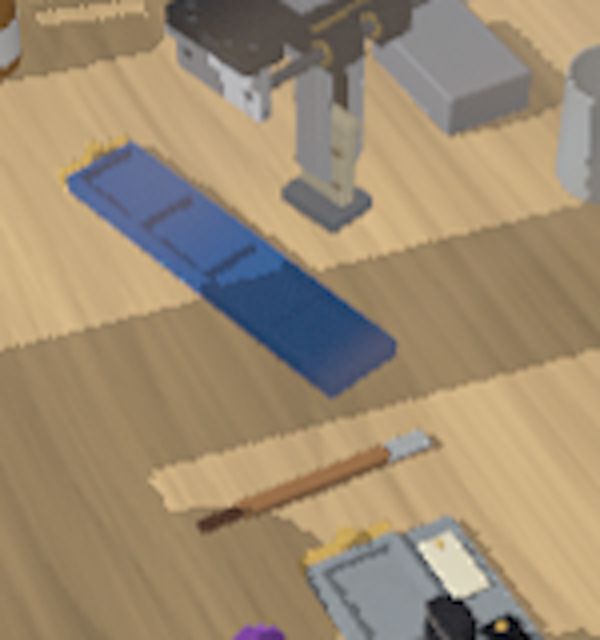

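Call:
arm_command(
  moves=[
    [[0,0,0],[0,0,0],1],
    [[0,0,0],[0,0,-0.03],1],
    [[0,0,0],[0,0,-0.03],1],
    [[0,0,0],[0,0,-0.02],1],
    [[0,0,0],[0,0,0],1],
  ],
)

```text
time: 5.15
eef_pos: [0.5435, 0.0856, 0.0733]
eef_rot: [-1.873, -2.518, 0.005]
contact_force: [0.7, 0.9, -1.7]
finger_gap: 0.12
```

Run:
```python
from ov import *
s=get("side")
P,f=rack((.518,.190),np.radians(16.9))
pl=[(p,(0,0,255)) for p in P]
o=manip.observe();print(o["eef_pos"],o["contact_force"])
c,q=o["eef_pos"],np.radians(17);R=np.array([[np.cos(q),-np.sin(q)],[np.sin(q),np.cos(q)]])
b=c[2]-.0357+.008
for z in(b,b+.012): pl.append((np.array([[*(c[:2]+R@[a,e]),z] for a,e in((-.017,-.022),(.017,-.022),(.017,.022),(-.017,.022))]),(0,255,255)))
draw(s,pl,(190,340,90,230),"pics/l4.png",5)
```

```text
[0.54451154 0.08583735 0.0751574 ] [ 0.10943721 -0.73754223 -0.78351163]
```

View pics/l4.png

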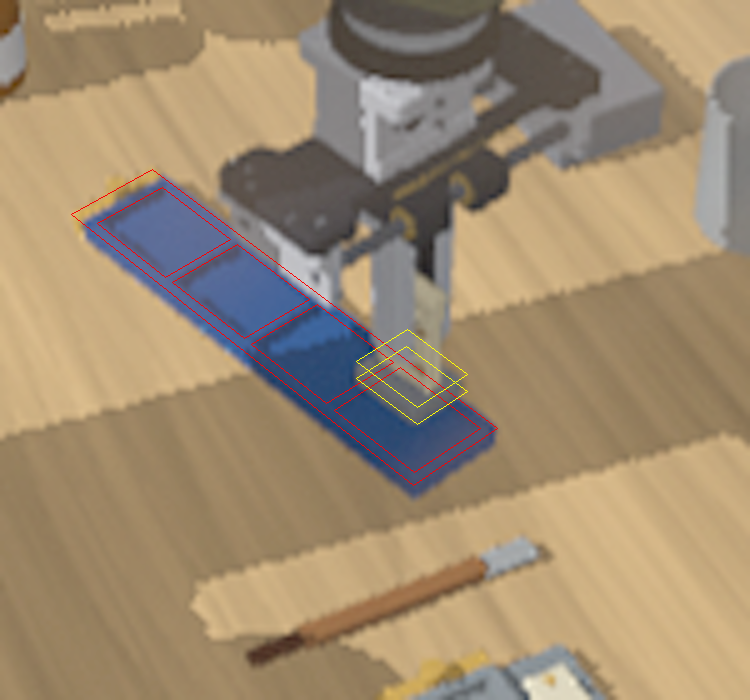

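Call:
arm_command(
  moves=[
    [[0,0,0],[0,0,0],1],
    [[0,0,0],[0,0,0],1],
    [[0,0,0],[0,0,0],1],
  ],
)

```text
time: 5.5
eef_pos: [0.5455, 0.0867, 0.0765]
eef_rot: [1.873, 2.521, 0.002]
contact_force: [0.2, -0.1, -2.5]
finger_gap: 0.12
```

Call:
arm_command(
  moves=[
    [[0,0,0],[0,0,0],1],
    [[0,0,0],[0,0,0],1],
  ],
)

```text
time: 5.7
eef_pos: [0.5452, 0.0869, 0.0758]
eef_rot: [1.873, 2.522, 0.0]
contact_force: [-0.5, -0.4, -1.5]
finger_gap: 0.125
```

Call:
arm_command(
  moves=[
    [[0,0,0],[0.0015,0.0085,0],1],
    [[0,0,0],[0,0,-0.015],1],
    [[0,0,0],[0,0,-0.015],1],
    [[0,0,0],[0,0,0],1],
    [[0,0,0],[0,0,0],1],
  ],
)

```text
time: 6.2
eef_pos: [0.5467, 0.0957, 0.0457]
eef_rot: [-1.873, -2.522, 0.0]
contact_force: [0.6, 0.8, -1.3]
finger_gap: 0.12
```

```bash
cat > chk.py <<'E'
from ov import *
import sys
z0=float(sys.argv[1]);fn=sys.argv[2]
s=get("side")
P,f=rack((.518,.190),np.radians(16.9))
pl=[(p,(0,0,255)) for p in P]
o=manip.observe();print(o["time"],o["eef_pos"].round(4),o["contact_force"].round(2))
c,q=o["eef_pos"],np.radians(17);R=np.array([[np.cos(q),-np.sin(q)],[np.sin(q),np.cos(q)]])
b=c[2]-z0+.008
for z in(b,b+.012): pl.append((np.array([[*(c[:2]+R@[a,e]),z] for a,e in((-.017,-.022),(.017,-.022),(.017,.022),(-.017,.022))]),(0,255,255)))
draw(s,pl,(190,340,90,230),fn,5)
E
python3 chk.py .0357 pics/l5.png
```

```text
6.25 [0.5469 0.0956 0.0461] [-0.6   0.4  -1.61]
```

View pics/l5.png

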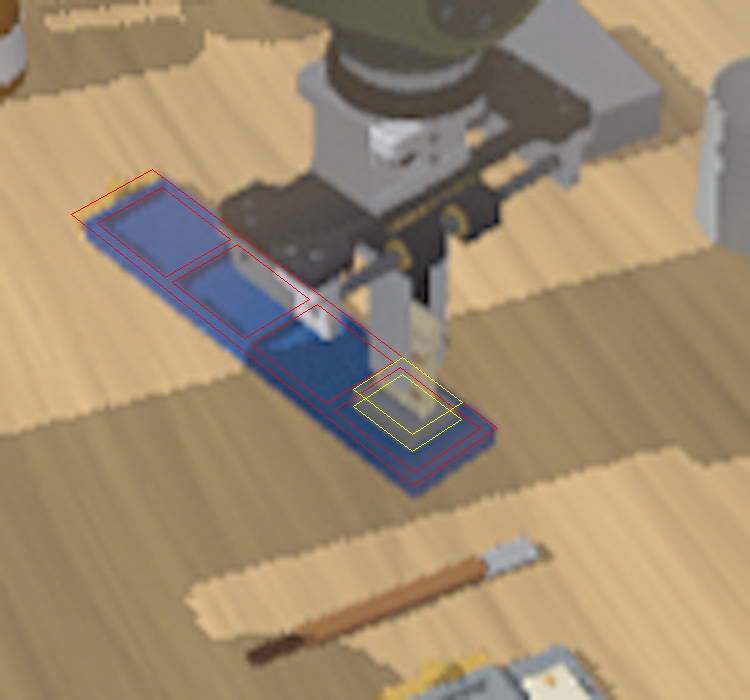

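Call:
arm_command(
  moves=[
    [[0,0,0],[0,0,-0.004],1],
    [[0,0,0],[0,0,-0.003],1],
    [[0,0,0],[0,0,-0.002],1],
    [[0,0,0],[0,0,0],1],
  ],
)

```text
time: 6.65
eef_pos: [0.5464, 0.0953, 0.0362]
eef_rot: [-1.873, -2.522, 0.0]
contact_force: [-0.3, 0.1, -1.5]
finger_gap: 0.119
```

Call:
arm_command(
  moves=[
    [[0,0,0],[0,0,-0.001],1],
    [[0,0,0],[0,0,0],1],
    [[0,0,0],[0,0,0],1],
  ],
)

```text
time: 6.95
eef_pos: [0.5468, 0.0953, 0.0358]
eef_rot: [1.873, 2.522, 0.0]
contact_force: [-1.1, -0.4, 3.2]
finger_gap: 0.118
```

Call:
arm_command(
  moves=[
    [[0,0,0],[0,0,0],0.85],
    [[0,0,0],[0,0,0],0.75],
    [[0,0,0],[0,0,0],0.5],
    [[0,0,0],[0,0,0],0.3],
    [[0,0,0],[0,0,0],0.3],
  ],
)

```text
time: 7.45
eef_pos: [0.5466, 0.0953, 0.0354]
eef_rot: [-1.873, -2.522, 0.0]
contact_force: [-0.4, -0.3, 0.6]
finger_gap: 0.456
```

Call:
arm_command(
  moves=[
    [[0,0,0],[0,0,0.02],0.3],
    [[0,0,0],[0,0,0.04],0.3],
    [[0,0,0],[0,0,0.04],0.3],
    [[0,0,-1],[-0.01,-0.03,0],0.3],
    [[0,0,-3],[-0.01,-0.045,0],0.3],
  ],
)

```text
time: 7.95
eef_pos: [0.5268, 0.0208, 0.1366]
eef_rot: [1.957, 2.455, 0.003]
contact_force: [1.1, -0.5, -1.2]
finger_gap: 0.7
```

```bash
python3 chk.py .0357 pics/l6.png
```

```text
8.0 [0.5252 0.0148 0.1358] [ 0.9  -4.39 -0.72]
```

View pics/l6.png

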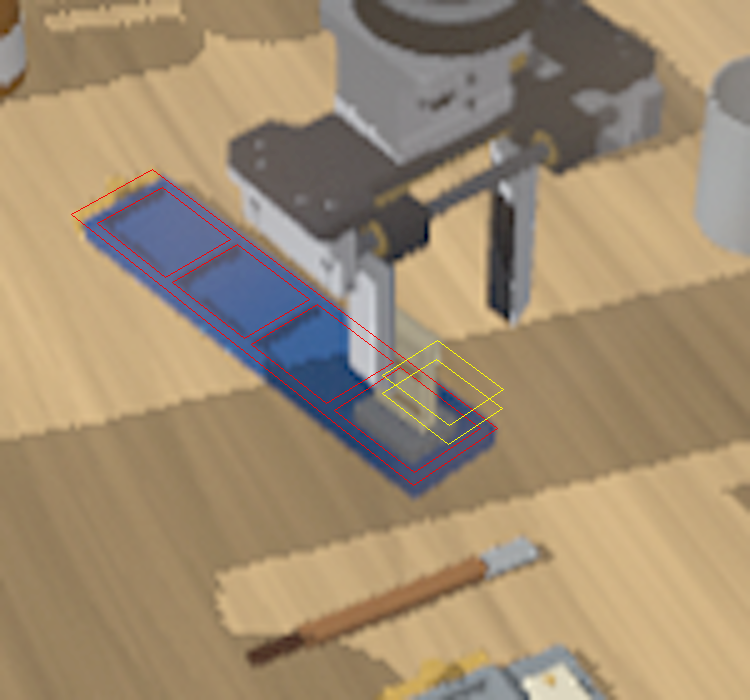

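Cream stands in the −99 well. Next is black.

Call:
arm_command(
  moves=[
    [[0,0,-3],[-0.008,-0.045,0],0.3],
    [[0,0,-3],[-0.008,-0.045,0],0.3],
    [[0,0,-3],[-0.008,-0.045,0],0.3],
    [[0,0,-2],[-0.006,-0.03,0],0.3],
    [[0,0,0],[0,-0.01,0],0.3],
  ],
)

```text
time: 8.5
eef_pos: [0.4959, -0.1571, 0.1355]
eef_rot: [2.191, 2.252, -0.0]
contact_force: [0.2, 0.2, 0.8]
finger_gap: 0.698
```

Call:
arm_command(
  moves=[
    [[0,0,0],[0,0,0],0.3],
    [[0,0,0],[0,0,0],0.3],
    [[0,0,0],[0,0,0],0.3],
  ],
)

```text
time: 8.8
eef_pos: [0.4969, -0.1534, 0.1354]
eef_rot: [-2.184, -2.258, -0.0]
contact_force: [-0.3, -0.1, 0.5]
finger_gap: 0.697
```

Call:
arm_command(
  moves=[
    [[0,0,0],[-0.0045,-0.0145,0],0.3],
    [[0,0,0],[0,0,-0.04],0.3],
    [[0,0,0],[0,0,-0.04],0.3],
    [[0,0,0],[0,0,-0.02],0.5],
    [[0,0,0],[0,0,0],0.6],
  ],
  force=15,
)

```text
time: 9.3
eef_pos: [0.4905, -0.1688, 0.033]
eef_rot: [-2.183, -2.253, 0.003]
contact_force: [-0.1, 0.1, 0.2]
finger_gap: 0.566
```

```bash
python3 look.py side 250 380 200 330 4.6 pics/l7.png
```

```text
9.35 [ 0.4916 -0.1692  0.0349] [0.92 0.1  1.14] 0.526623245401964 [-0.4   0.45  1.76 -0.    0.94 -0.43]
```

View pics/l7.png

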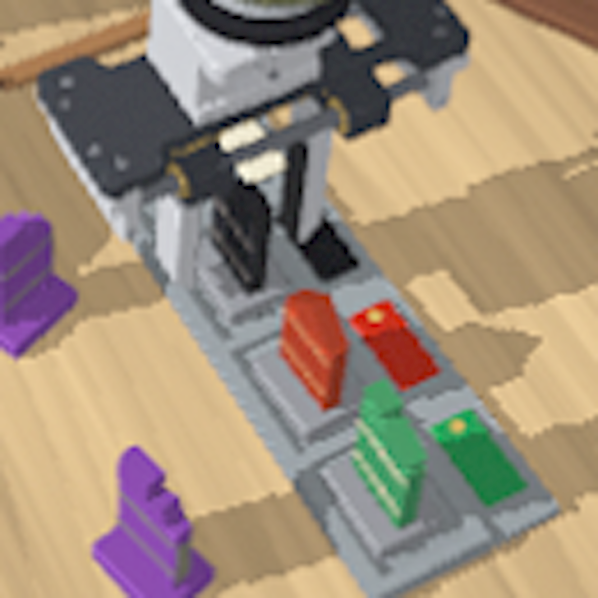

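The black sherd sits between the fingers, so I close on it and lift.

Call:
arm_command(
  moves=[
    [[0,0,0],[0,0,0],0.8],
    [[0,0,0],[0,0,0],0.85],
    [[0,0,0],[0,0,0],1],
    [[0,0,0],[0,0,0],1],
    [[0,0,0],[0,0,0],1],
  ],
)

```text
time: 9.85
eef_pos: [0.4922, -0.1692, 0.0358]
eef_rot: [2.186, 2.255, 0.0]
contact_force: [0.6, 0.4, 4.8]
finger_gap: 0.106
```

Call:
arm_command(
  moves=[
    [[0,0,0],[0,0,0],1],
    [[0,0,0],[0,0,0],1],
    [[0,0,0],[0,0,0],1],
  ],
  force=25,
)

```text
time: 10.15
eef_pos: [0.4922, -0.1692, 0.0358]
eef_rot: [2.186, 2.256, 0.0]
contact_force: [-1.6, 0.3, 6.6]
finger_gap: 0.103
```

Call:
arm_command(
  moves=[
    [[0,0,0],[0,0,0.01],1],
    [[0,0,0],[0,0,0.03],1],
    [[0,0,0],[0,0,0.04],1],
    [[0,0,0],[0,0,0.04],1],
    [[0,0,0],[0,0,0],1],
  ],
)

```text
time: 10.65
eef_pos: [0.494, -0.1699, 0.161]
eef_rot: [2.181, 2.25, 0.005]
contact_force: [-0.3, 0.0, -2.0]
finger_gap: 0.106
```

```bash
python3 look.py side 230 380 150 300 4 pics/l8.png
```

```text
10.7 [ 0.493  -0.1695  0.1581] [ 0.84 -0.02 -1.67] 0.10499203197280282 [-0.4   0.28  1.66  0.    1.2  -0.43]
```

View pics/l8.png

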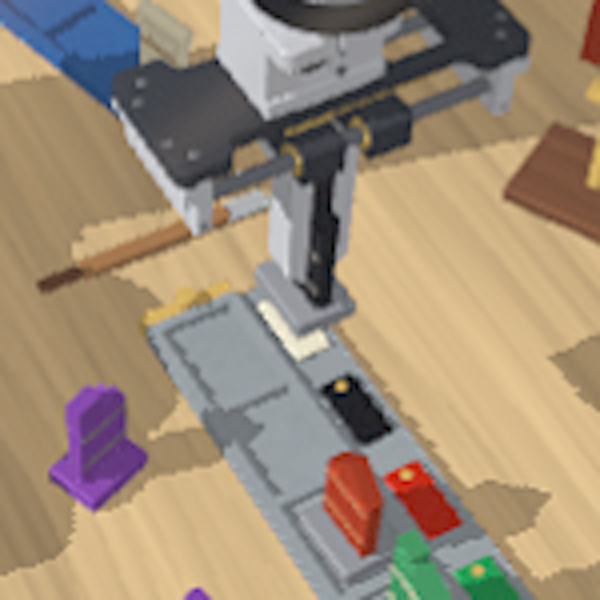

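Call:
arm_command(
  moves=[
    [[0,0,1],[0.002,0.02,0],1],
    [[0,0,2],[0.004,0.04,0],1],
    [[0,0,2],[0.005,0.045,0],1],
    [[0,0,2],[0.005,0.045,0],1],
    [[0,0,2],[0.005,0.045,0],1],
  ],
)

```text
time: 11.2
eef_pos: [0.5124, 0.0275, 0.1543]
eef_rot: [-2.001, -2.42, 0.002]
contact_force: [1.2, 0.2, -1.0]
finger_gap: 0.107
```

Call:
arm_command(
  moves=[
    [[0,0,2],[0.005,0.045,0],1],
    [[0,0,2],[0.004,0.04,0],1],
    [[0,0,2],[0.004,0.03,0],1],
    [[0,0,0],[0,0.015,0],1],
    [[0,0,0],[0,0,0],1],
  ],
)

```text
time: 11.7
eef_pos: [0.5255, 0.1569, 0.1544]
eef_rot: [-1.871, -2.522, 0.002]
contact_force: [1.1, -0.2, -0.9]
finger_gap: 0.104
```

Call:
arm_command(
  moves=[
    [[0,0,0],[0,0,0],1],
    [[0,0,0],[0,0,0],1],
    [[0,0,0],[0,0,0],1],
  ],
)

```text
time: 12.0
eef_pos: [0.5262, 0.1547, 0.1555]
eef_rot: [1.876, 2.52, -0.0]
contact_force: [-0.3, 1.0, -1.4]
finger_gap: 0.103
```

Call:
arm_command(
  moves=[
    [[0,0,0],[0.0015,0.003,0],1],
    [[0,0,0],[0,0,-0.035],1],
    [[0,0,0],[0,0,-0.035],1],
    [[0,0,0],[0,0,-0.025],1],
    [[0,0,0],[0,0,-0.01],1],
  ],
)

```text
time: 12.5
eef_pos: [0.5266, 0.1584, 0.0482]
eef_rot: [-1.873, -2.52, 0.004]
contact_force: [0.5, -0.3, -1.6]
finger_gap: 0.105
```

Call:
arm_command(
  moves=[
    [[0,0,0],[0,0,0],1],
    [[0,0,0],[0,0,0],1],
    [[0,0,0],[0,0,0],1],
  ],
)

```text
time: 12.8
eef_pos: [0.5284, 0.159, 0.0519]
eef_rot: [1.873, 2.521, 0.003]
contact_force: [0.3, -0.0, -1.2]
finger_gap: 0.111
```

```bash
python3 chk.py .0357 pics/l9.png
```

```text
12.85 [0.5283 0.159  0.0518] [-0.92  0.9  -1.3 ]
```

View pics/l9.png

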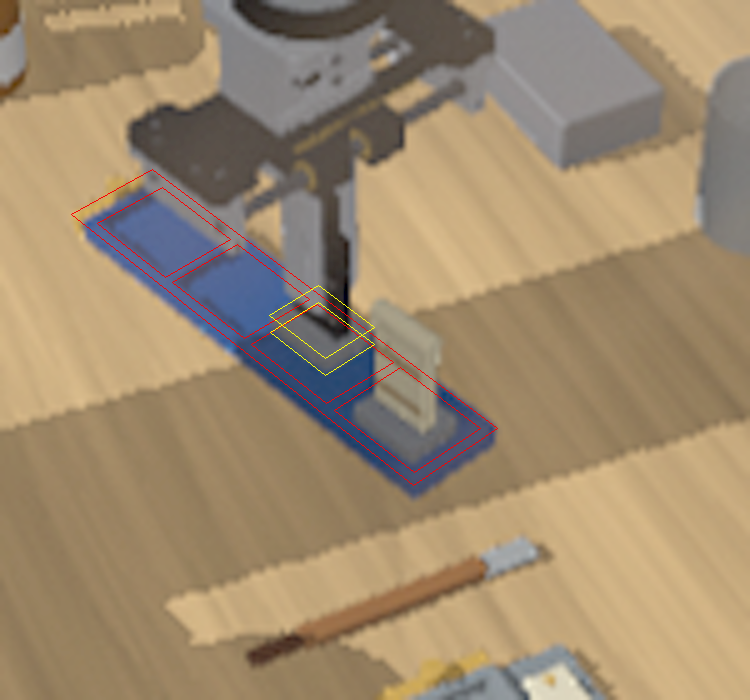

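Call:
arm_command(
  moves=[
    [[0,0,0],[-0.0005,0,-0.008],1],
    [[0,0,0],[0,0,-0.004],1],
    [[0,0,0],[0,0,-0.003],1],
    [[0,0,0],[0,0,0],1],
    [[0,0,0],[0,0,0],1],
  ],
)

```text
time: 13.35
eef_pos: [0.527, 0.1588, 0.0356]
eef_rot: [-1.873, -2.522, 0.001]
contact_force: [-3.3, -0.9, 5.1]
finger_gap: 0.107
```

Call:
arm_command(
  moves=[
    [[0,0,0],[0,0,-0.001],1],
    [[0,0,0],[0,0,0],1],
    [[0,0,0],[0,0,0],1],
  ],
)

```text
time: 13.65
eef_pos: [0.527, 0.1588, 0.0356]
eef_rot: [-1.873, -2.522, 0.0]
contact_force: [-8.7, -2.3, 17.0]
finger_gap: 0.107
```

Call:
arm_command(
  moves=[
    [[0,0,0],[0,0,0.001],1],
    [[0,0,0],[0,0,0],1],
  ],
)

```text
time: 13.85
eef_pos: [0.5272, 0.1589, 0.0356]
eef_rot: [1.873, 2.522, 0.0]
contact_force: [-1.0, 0.0, 5.6]
finger_gap: 0.106
```

```bash
python3 chk.py .0357 pics/l10.png
```

```text
13.9 [0.5272 0.1589 0.0356] [-2.12  0.35  5.45]
```

View pics/l10.png

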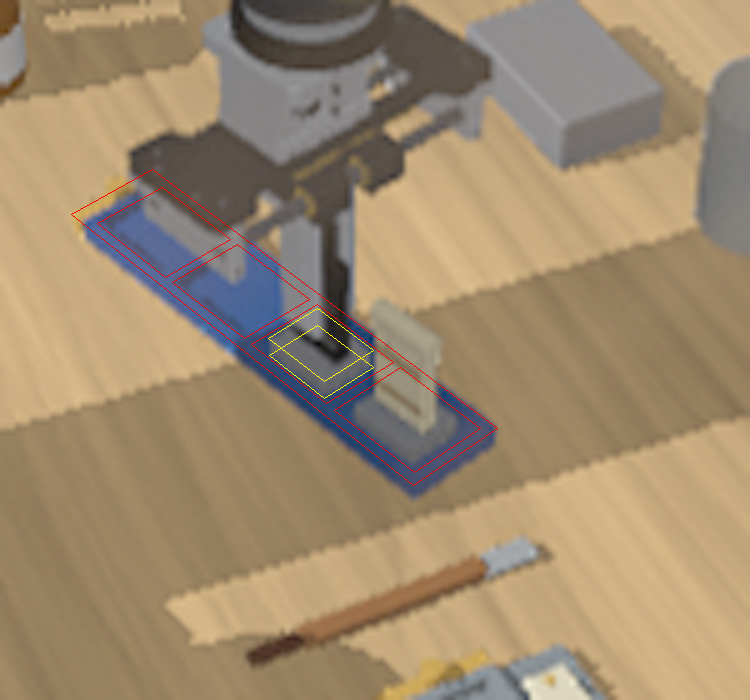

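The black foot is in its well at floor height, so I release it.

Call:
arm_command(
  moves=[
    [[0,0,0],[0,0,0],0.88],
    [[0,0,0],[0,0,0],0.8],
    [[0,0,0],[0,0,0],0.6],
    [[0,0,0],[0,0,0],0.4],
    [[0,0,0],[0,0,0],0.3],
  ],
)

```text
time: 14.4
eef_pos: [0.5271, 0.1588, 0.0354]
eef_rot: [-1.874, -2.522, 0.0]
contact_force: [-0.4, 1.0, -0.3]
finger_gap: 0.422
```

Call:
arm_command(
  moves=[
    [[0,0,0],[0,0,0.02],0.3],
    [[0,0,0],[0,0,0.04],0.3],
    [[0,0,0],[0,0,0.045],0.3],
    [[0,0,-1],[-0.003,-0.03,0],0.3],
    [[0,0,-2],[-0.005,-0.045,0],0.3],
  ],
)

```text
time: 14.9
eef_pos: [0.5195, 0.0843, 0.1417]
eef_rot: [1.935, 2.472, 0.003]
contact_force: [0.4, -1.8, -1.1]
finger_gap: 0.703
```

Call:
arm_command(
  moves=[
    [[0,0,-2],[-0.005,-0.045,0],0.3],
    [[0,0,-2],[-0.005,-0.045,0],0.3],
    [[0,0,-2],[-0.005,-0.045,0],0.3],
    [[0,0,-2],[-0.005,-0.045,0],0.3],
    [[0,0,-2],[-0.005,-0.045,0],0.3],
  ],
)

```text
time: 15.4
eef_pos: [0.4936, -0.143, 0.1406]
eef_rot: [2.148, 2.292, 0.0]
contact_force: [0.7, 0.5, 0.2]
finger_gap: 0.698
```

```bash
python3 look.py side 190 340 90 230 5 pics/l11.png;python3 look.py top 110 260 130 230 5 pics/l12.png
```

```text
15.45 [ 0.4929 -0.1481  0.1406] [-1.29 -3.44 -0.1 ] 0.7015194320538856 [-0.36  0.29  1.7  -0.    1.16 -0.42]
15.5 [ 0.4934 -0.1454  0.1405] [-0.12  0.61  0.18] 0.7002945692560683 [-0.36  0.29  1.7  -0.    1.16 -0.42]
```

View pics/l11.png

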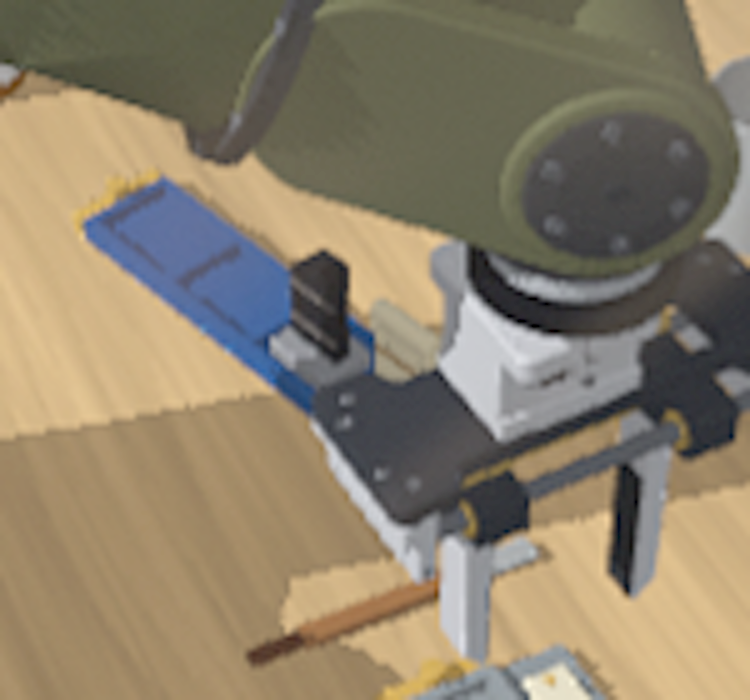

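View pics/l12.png

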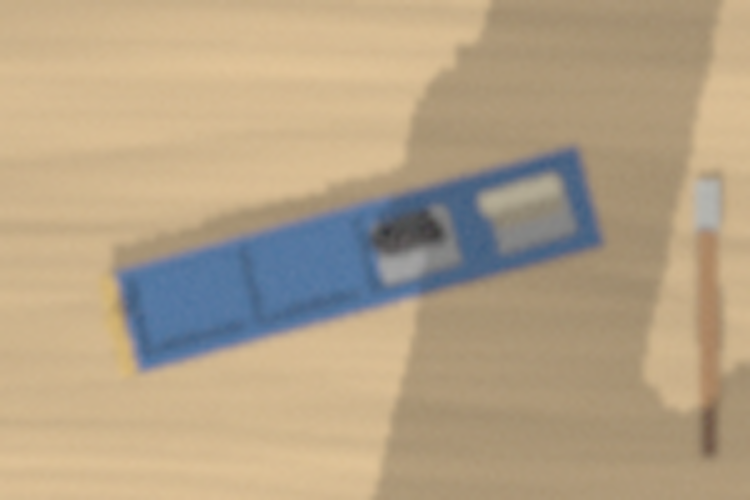

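Cream and black stand centred in their wells. Next is red.

Call:
arm_command(
  moves=[
    [[0,0,-2],[0,-0.04,0],0.3],
    [[0,0,0],[0,-0.035,0],0.3],
    [[0,0,0],[0,-0.015,0],0.3],
    [[0,0,0],[0,0,0],0.3],
    [[0,0,0],[0,0,0],0.3],
  ],
)

```text
time: 16.0
eef_pos: [0.4941, -0.2302, 0.1403]
eef_rot: [-2.186, -2.256, -0.0]
contact_force: [-0.0, -0.3, 0.1]
finger_gap: 0.7
```

Call:
arm_command(
  moves=[
    [[0,0,0],[0,0,0],0.3],
    [[0,0,0],[0,0,0],0.3],
  ],
)

```text
time: 16.2
eef_pos: [0.4943, -0.2301, 0.1406]
eef_rot: [2.185, 2.257, 0.0]
contact_force: [0.3, -1.0, 0.5]
finger_gap: 0.704
```

Call:
arm_command(
  moves=[
    [[0,0,0],[-0.002,-0.006,0],0.3],
    [[0,0,0],[0,0,-0.04],0.3],
    [[0,0,0],[0,0,-0.04],0.3],
    [[0,0,0],[0,0,-0.024],0.5],
    [[0,0,0],[0,0,0],0.6],
  ],
  force=15,
)

```text
time: 16.7
eef_pos: [0.4904, -0.2364, 0.0336]
eef_rot: [-2.183, -2.252, 0.002]
contact_force: [-0.3, 0.3, 0.7]
finger_gap: 0.565
```

```bash
python3 look.py side 250 380 200 330 4.6 pics/l13.png
```

```text
16.75 [ 0.4916 -0.237   0.0358] [0.7  0.02 0.59] 0.5239625021251421 [-0.52  0.49  1.68 -0.    0.97 -0.55]
```

View pics/l13.png

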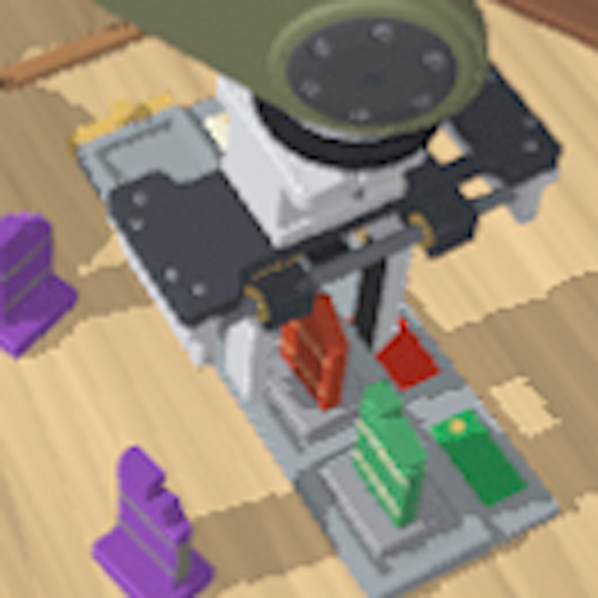

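The red sherd is between the jaws and roughly centred, so I close and lift.

Call:
arm_command(
  moves=[
    [[0,0,0],[0,0,0],0.8],
    [[0,0,0],[0,0,0],0.85],
    [[0,0,0],[0,0,0],1],
    [[0,0,0],[0,0,0],1],
    [[0,0,0],[0,0,0],1],
  ],
)

```text
time: 17.25
eef_pos: [0.4922, -0.2373, 0.0368]
eef_rot: [2.186, 2.255, 0.0]
contact_force: [1.3, -1.1, 2.6]
finger_gap: 0.105
```

Call:
arm_command(
  moves=[
    [[0,0,0],[0,0,0],1],
    [[0,0,0],[0,0,0],1],
    [[0,0,0],[0,0,0],1],
  ],
  force=25,
)

```text
time: 17.55
eef_pos: [0.4922, -0.2373, 0.0368]
eef_rot: [2.186, 2.255, 0.0]
contact_force: [-1.6, 0.5, 5.5]
finger_gap: 0.106
```

Call:
arm_command(
  moves=[
    [[0,0,0],[0,0,0.01],1],
    [[0,0,0],[0,0,0.03],1],
    [[0,0,0],[0,0,0.04],1],
    [[0,0,0],[0,0,0.04],1],
    [[0,0,0],[0,0,0],1],
  ],
)

```text
time: 18.05
eef_pos: [0.4939, -0.2381, 0.1622]
eef_rot: [2.181, 2.25, 0.004]
contact_force: [0.3, -0.2, -2.9]
finger_gap: 0.103
```

```bash
python3 look.py side 230 380 170 320 4 pics/l14.png
```

```text
18.1 [ 0.4929 -0.2376  0.1591] [ 0.4   0.54 -1.75] 0.10323071892612964 [-0.52  0.33  1.59  0.    1.21 -0.55]
```

View pics/l14.png

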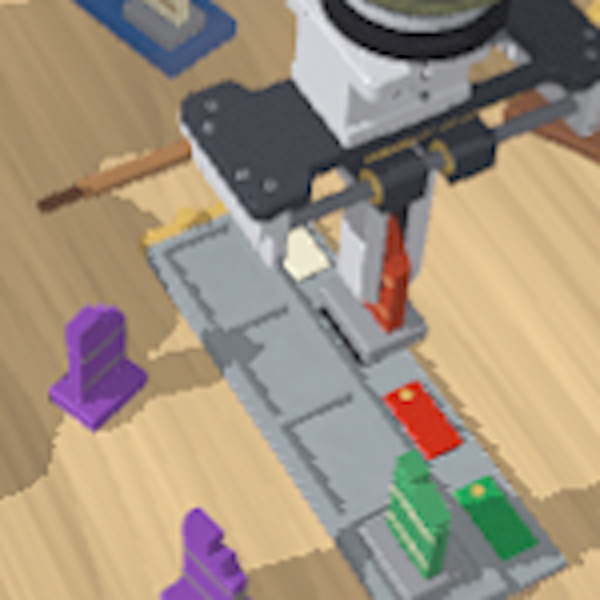

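Call:
arm_command(
  moves=[
    [[0,0,1],[0.001,0.02,0],1],
    [[0,0,2],[0.002,0.04,0],1],
    [[0,0,2],[0.002,0.045,0],1],
    [[0,0,2],[0.002,0.045,0],1],
    [[0,0,2],[0.002,0.045,0],1],
  ],
)

```text
time: 18.6
eef_pos: [0.5002, -0.0404, 0.1553]
eef_rot: [-2.0, -2.42, 0.002]
contact_force: [0.3, 0.2, -1.3]
finger_gap: 0.106
```

Call:
arm_command(
  moves=[
    [[0,0,2],[0.002,0.045,0],1],
    [[0,0,2],[0.002,0.045,0],1],
    [[0,0,2],[0.002,0.045,0],1],
    [[0,0,0],[0.002,0.045,0],1],
    [[0,0,0],[0.001,0.04,0],1],
  ],
)

```text
time: 19.1
eef_pos: [0.5092, 0.1798, 0.1552]
eef_rot: [-1.872, -2.521, 0.003]
contact_force: [-0.2, -1.2, -1.8]
finger_gap: 0.107
```

Call:
arm_command(
  moves=[
    [[0,0,0],[0,0.03,0],1],
    [[0,0,0],[0,0.012,0],1],
    [[0,0,0],[0,0,0],1],
    [[0,0,0],[0,0,0],1],
    [[0,0,0],[0,0,0],1],
  ],
)

```text
time: 19.6
eef_pos: [0.5102, 0.2185, 0.1563]
eef_rot: [-1.875, -2.52, 0.001]
contact_force: [1.1, -0.8, -1.2]
finger_gap: 0.105
```

Call:
arm_command(
  moves=[
    [[0,0,0],[-0.0015,0.0035,0],1],
    [[0,0,0],[0,0,-0.035],1],
    [[0,0,0],[0,0,-0.035],1],
    [[0,0,0],[0,0,-0.025],1],
    [[0,0,0],[0,0,-0.01],1],
  ],
)

```text
time: 20.1
eef_pos: [0.5076, 0.2225, 0.0493]
eef_rot: [-1.873, -2.52, 0.004]
contact_force: [-0.9, -0.2, -0.7]
finger_gap: 0.106
```

Call:
arm_command(
  moves=[
    [[0,0,0],[0,0,0],1],
    [[0,0,0],[0,0,0],1],
    [[0,0,0],[0,0,0],1],
  ],
)

```text
time: 20.4
eef_pos: [0.5094, 0.2235, 0.053]
eef_rot: [1.873, 2.521, 0.003]
contact_force: [-0.4, -0.1, -1.7]
finger_gap: 0.108
```

```bash
python3 chk.py .0368 pics/l15.png
```

```text
20.45 [0.5092 0.2236 0.0528] [ 0.45 -0.15 -2.14]
```

View pics/l15.png

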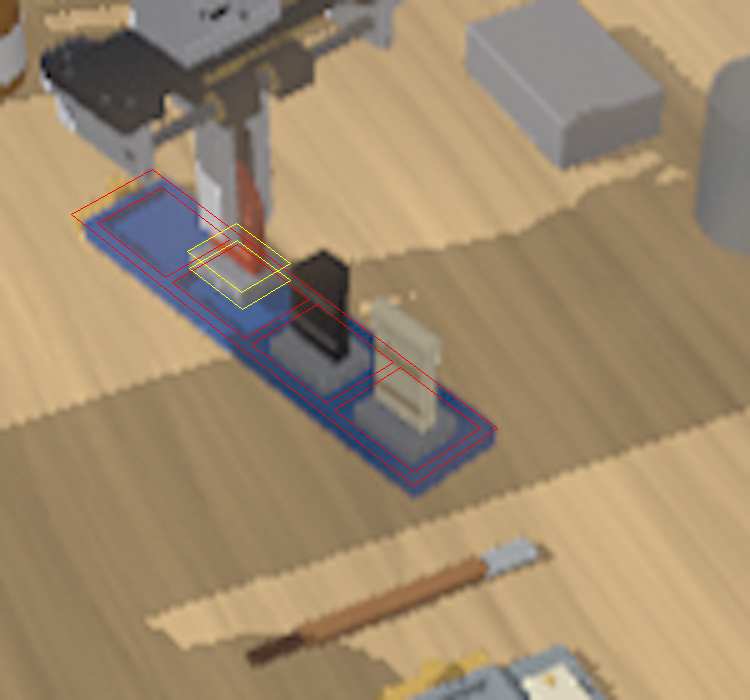

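Call:
arm_command(
  moves=[
    [[0,0,0],[-0.001,-0.002,-0.008],1],
    [[0,0,0],[0,0,-0.004],1],
    [[0,0,0],[0,0,-0.003],1],
    [[0,0,0],[0,0,0],1],
    [[0,0,0],[0,0,0],1],
  ],
)

```text
time: 20.95
eef_pos: [0.5074, 0.2213, 0.0367]
eef_rot: [-1.873, -2.522, 0.001]
contact_force: [-4.0, -2.1, 6.3]
finger_gap: 0.1
```

Call:
arm_command(
  moves=[
    [[0,0,0],[0,0,0.0005],1],
    [[0,0,0],[0,0,0],0.9],
    [[0,0,0],[0,0,0],0.85],
    [[0,0,0],[0,0,0],0.7],
    [[0,0,0],[0,0,0],0.5],
  ],
)

```text
time: 21.45
eef_pos: [0.5077, 0.2214, 0.037]
eef_rot: [1.873, 2.522, 0.0]
contact_force: [-0.4, -0.5, 0.3]
finger_gap: 0.289
```

Call:
arm_command(
  moves=[
    [[0,0,0],[0,0,0],0.3],
    [[0,0,0],[0,0,0],0.3],
    [[0,0,0],[0,0,0.03],0.3],
    [[0,0,0],[0,0,0.04],0.3],
    [[0,0,0],[0,0,0.035],0.3],
  ],
)

```text
time: 21.95
eef_pos: [0.5075, 0.2213, 0.1436]
eef_rot: [1.873, 2.522, 0.0]
contact_force: [0.1, 0.7, -0.6]
finger_gap: 0.689
```

Call:
arm_command(
  moves=[
    [[0,0,-1],[-0.001,-0.03,0],0.3],
    [[0,0,-2],[-0.002,-0.045,0],0.3],
    [[0,0,-2],[-0.002,-0.045,0],0.3],
    [[0,0,-2],[-0.002,-0.045,0],0.3],
    [[0,0,-2],[-0.002,-0.045,0],0.3],
  ],
)

```text
time: 22.45
eef_pos: [0.4982, 0.0096, 0.1422]
eef_rot: [2.067, 2.366, 0.0]
contact_force: [1.4, 0.4, -0.4]
finger_gap: 0.699
```

Call:
arm_command(
  moves=[
    [[0,0,-2],[-0.002,-0.045,0],0.3],
    [[0,0,-2],[-0.002,-0.045,0],0.3],
    [[0,0,-2],[-0.001,-0.045,0],0.3],
    [[0,0,0],[-0.001,-0.045,0],0.3],
    [[0,0,0],[-0.001,-0.045,0],0.3],
  ],
)

```text
time: 22.95
eef_pos: [0.4912, -0.2156, 0.1421]
eef_rot: [2.187, 2.255, 0.0]
contact_force: [0.5, 0.2, -0.1]
finger_gap: 0.698
```

```bash
python3 look.py side 190 340 90 230 5 pics/l16.png;python3 look.py top 110 260 130 230 5 pics/l17.png
```

```text
23.0 [ 0.4908 -0.2209  0.1421] [-2.14 -3.87 -0.82] 0.6974101981679095 [-0.49  0.33  1.63 -0.    1.18 -0.52]
23.05 [ 0.491  -0.2179  0.1418] [-0.55  0.91  0.64] 0.7002118705057941 [-0.49  0.33  1.63 -0.    1.18 -0.51]
```

View pics/l16.png

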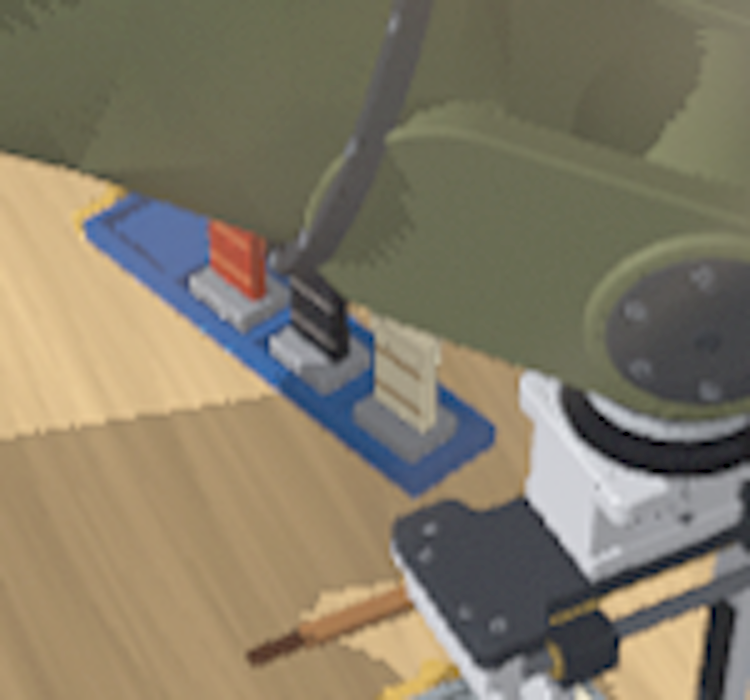

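View pics/l17.png

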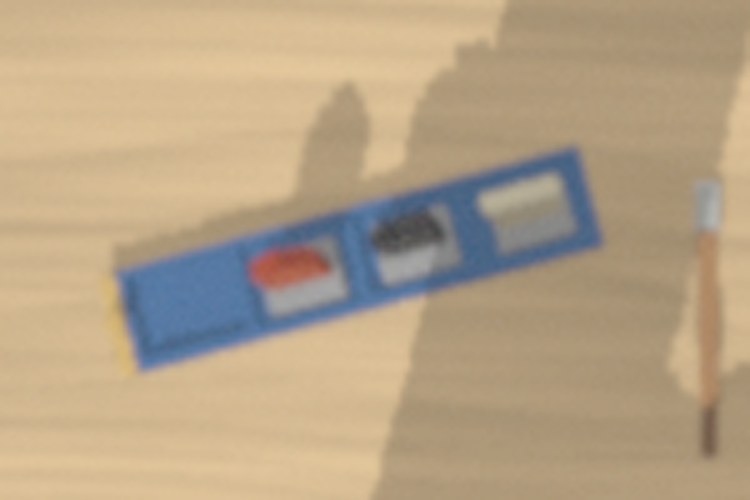

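Three stand correctly. Next is green.

Call:
arm_command(
  moves=[
    [[0,0,0],[0.001,-0.035,0],0.3],
    [[0,0,0],[0.001,-0.03,0],0.3],
    [[0,0,0],[0,-0.015,0],0.3],
    [[0,0,0],[0,0,0],0.3],
    [[0,0,0],[0,0,0],0.3],
  ],
)

```text
time: 23.55
eef_pos: [0.4936, -0.2926, 0.1418]
eef_rot: [-2.186, -2.255, -0.0]
contact_force: [-0.2, 1.3, -0.1]
finger_gap: 0.701
```

Call:
arm_command(
  moves=[
    [[0,0,0],[0,0,0],0.3],
    [[0,0,0],[0,0,0],0.3],
  ],
)

```text
time: 23.75
eef_pos: [0.4938, -0.2927, 0.1421]
eef_rot: [2.185, 2.257, 0.0]
contact_force: [-1.0, 0.2, 0.4]
finger_gap: 0.702
```

Call:
arm_command(
  moves=[
    [[0,0,0],[-0.001,-0.008,0],0.3],
    [[0,0,0],[0,0,-0.04],0.3],
    [[0,0,0],[0,0,-0.04],0.3],
    [[0,0,0],[0,0,-0.026],0.5],
    [[0,0,0],[0,0,0],0.6],
  ],
  force=15,
)

```text
time: 24.25
eef_pos: [0.491, -0.3008, 0.0327]
eef_rot: [-2.183, -2.252, 0.001]
contact_force: [0.5, 0.1, 0.5]
finger_gap: 0.565
```

```bash
python3 look.py side 250 380 200 330 4.6 pics/l18.png
```

```text
24.3 [ 0.4921 -0.3015  0.0352] [-0.16  0.25  1.55] 0.5231035632921662 [-0.61  0.55  1.59 -0.    1.   -0.64]
```

View pics/l18.png

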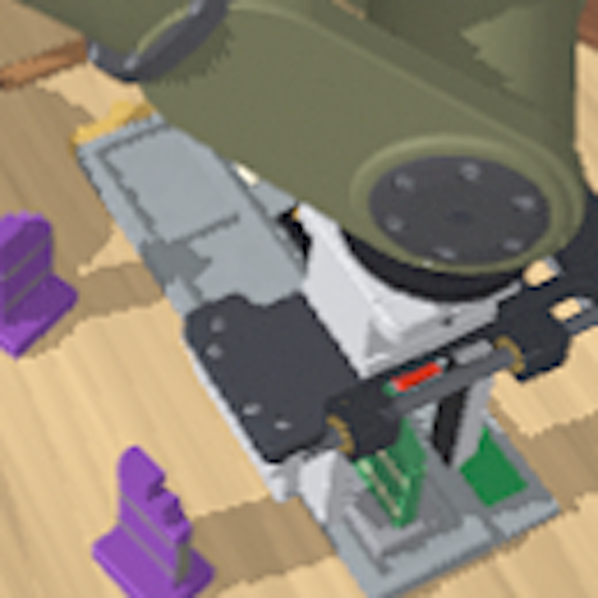

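Call:
arm_command(
  moves=[
    [[0,0,0],[0,0,0],0.8],
    [[0,0,0],[0,0,0],0.85],
    [[0,0,0],[0,0,0],1],
    [[0,0,0],[0,0,0],1],
    [[0,0,0],[0,0,0],1],
  ],
)

```text
time: 24.8
eef_pos: [0.4927, -0.3018, 0.0364]
eef_rot: [2.186, 2.255, 0.0]
contact_force: [-0.8, -0.7, 1.4]
finger_gap: 0.107
```

Call:
arm_command(
  moves=[
    [[0,0,0],[0,0,0],1],
    [[0,0,0],[0,0,0],1],
    [[0,0,0],[0,0,0],1],
  ],
  force=25,
)

```text
time: 25.1
eef_pos: [0.4927, -0.3018, 0.0364]
eef_rot: [2.186, 2.255, 0.0]
contact_force: [-0.6, 0.2, 6.4]
finger_gap: 0.104
```

Call:
arm_command(
  moves=[
    [[0,0,0],[0,0,0.01],1],
    [[0,0,0],[0,0,0.03],1],
    [[0,0,0],[0,0,0.04],1],
    [[0,0,0],[0,0,0.04],1],
    [[0,0,0],[0,0,0],1],
  ],
)

```text
time: 25.6
eef_pos: [0.4943, -0.3028, 0.1619]
eef_rot: [2.18, 2.25, 0.002]
contact_force: [-0.5, -0.0, -1.9]
finger_gap: 0.106
```

```bash
python3 look.py side 240 390 190 340 4 pics/l19.png
```

```text
25.65 [ 0.4934 -0.3022  0.1587] [-0.25  0.08 -2.56] 0.10673778866546976 [-0.61  0.4   1.5   0.    1.24 -0.64]
```

View pics/l19.png

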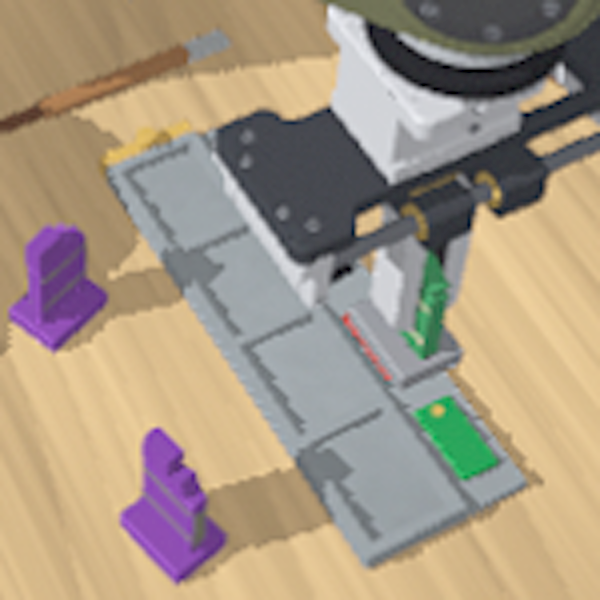

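Call:
arm_command(
  moves=[
    [[0,0,1],[0,0.02,0],1],
    [[0,0,2],[0,0.04,0],1],
    [[0,0,2],[0,0.045,0],1],
    [[0,0,2],[0,0.045,0],1],
    [[0,0,2],[0,0.045,0],1],
  ],
)

```text
time: 26.15
eef_pos: [0.4916, -0.1048, 0.1547]
eef_rot: [-2.0, -2.42, 0.001]
contact_force: [1.0, -0.4, -1.1]
finger_gap: 0.105
```

Call:
arm_command(
  moves=[
    [[0,0,2],[0,0.045,0],1],
    [[0,0,2],[0,0.045,0],1],
    [[0,0,2],[0,0.045,0],1],
    [[0,0,0],[0,0.045,0],1],
    [[0,0,0],[0,0.045,0],1],
  ],
)

```text
time: 26.65
eef_pos: [0.4916, 0.1201, 0.1548]
eef_rot: [-1.873, -2.521, 0.002]
contact_force: [2.0, -0.4, -1.9]
finger_gap: 0.106
```

Call:
arm_command(
  moves=[
    [[0,0,0],[0,0.045,0],1],
    [[0,0,0],[0,0.045,0],1],
    [[0,0,0],[0,0.04,0],1],
    [[0,0,0],[0,0.025,0],1],
    [[0,0,0],[0,0.01,0],1],
  ],
)

```text
time: 27.15
eef_pos: [0.4916, 0.2851, 0.1544]
eef_rot: [-1.87, -2.523, 0.003]
contact_force: [0.1, -0.9, -2.8]
finger_gap: 0.105
```

Call:
arm_command(
  moves=[
    [[0,0,0],[0,0,0],1],
    [[0,0,0],[0,0,0],1],
    [[0,0,0],[0,0,0],1],
  ],
)

```text
time: 27.45
eef_pos: [0.4928, 0.2821, 0.1558]
eef_rot: [-1.875, -2.52, 0.001]
contact_force: [0.2, 0.0, -1.2]
finger_gap: 0.109
```

Call:
arm_command(
  moves=[
    [[0,0,0],[-0.0035,0.002,0],1],
    [[0,0,0],[0,0,-0.035],1],
    [[0,0,0],[0,0,-0.035],1],
    [[0,0,0],[0,0,-0.025],1],
    [[0,0,0],[0,0,-0.008],1],
  ],
)

```text
time: 27.95
eef_pos: [0.4879, 0.2843, 0.0506]
eef_rot: [-1.873, -2.52, 0.005]
contact_force: [0.2, -0.7, -1.4]
finger_gap: 0.104
```

Call:
arm_command(
  moves=[
    [[0,0,0],[0,0,0],1],
    [[0,0,0],[0,0,0],1],
    [[0,0,0],[0,0,0],1],
  ],
)

```text
time: 28.25
eef_pos: [0.4898, 0.2856, 0.0545]
eef_rot: [1.873, 2.521, 0.003]
contact_force: [-0.6, -0.5, -1.6]
finger_gap: 0.105
```

```bash
python3 chk.py .0364 pics/l20.png
```

```text
28.3 [0.4897 0.2856 0.0543] [-0.66 -0.2  -1.81]
```

View pics/l20.png

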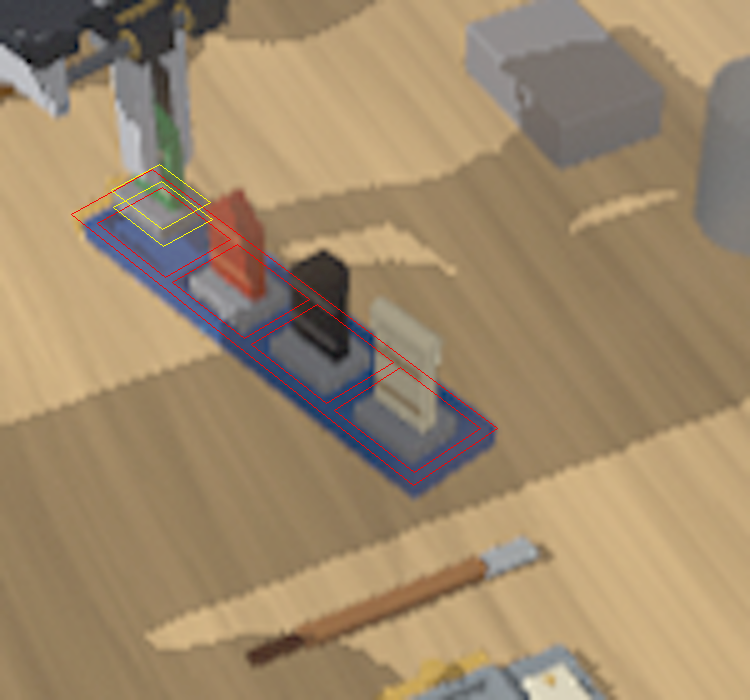

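Call:
arm_command(
  moves=[
    [[0,0,0],[-0.0005,-0.001,-0.01],1],
    [[0,0,0],[0,0,-0.004],1],
    [[0,0,0],[0,0,-0.003],1],
    [[0,0,0],[0,0,0],1],
    [[0,0,0],[0,0,0],1],
  ],
)

```text
time: 28.8
eef_pos: [0.4884, 0.2842, 0.0363]
eef_rot: [-1.873, -2.522, 0.001]
contact_force: [-4.4, -2.7, 6.5]
finger_gap: 0.105
```

Call:
arm_command(
  moves=[
    [[0,0,0],[0,0,0],1],
    [[0,0,0],[0,0,0],1],
  ],
)

```text
time: 29.0
eef_pos: [0.4884, 0.2842, 0.0363]
eef_rot: [-1.873, -2.522, 0.001]
contact_force: [-3.8, -3.6, 6.5]
finger_gap: 0.106
```

Contact with the floor, at the expected height. Releasing and backing off.

Call:
arm_command(
  moves=[
    [[0,0,0],[0,0,0.0005],1],
    [[0,0,0],[0,0,0],0.9],
    [[0,0,0],[0,0,0],0.85],
    [[0,0,0],[0,0,0],0.7],
    [[0,0,0],[0,0,0],0.5],
  ],
)

```text
time: 29.5
eef_pos: [0.4886, 0.2844, 0.0365]
eef_rot: [1.873, 2.522, 0.0]
contact_force: [0.1, 1.2, -0.6]
finger_gap: 0.285
```

Call:
arm_command(
  moves=[
    [[0,0,0],[0,0,0],0.3],
    [[0,0,0],[0,0,0],0.3],
    [[0,0,0],[0,0,0.03],0.3],
    [[0,0,0],[0,0,0.04],0.3],
    [[0,0,0],[0,0,0.04],0.3],
  ],
)

```text
time: 30.0
eef_pos: [0.4883, 0.2842, 0.1476]
eef_rot: [-1.873, -2.521, 0.001]
contact_force: [0.4, 0.6, 0.7]
finger_gap: 0.69
```

Call:
arm_command(
  moves=[
    [[0,0,0],[-0.02,0.02,0.04],0.3],
    [[0,0,0],[-0.04,0.02,0.02],0.3],
    [[0,0,0],[-0.04,0.02,0],0.3],
    [[0,0,0],[-0.03,0.02,0],0.3],
    [[0,0,0],[0,0,0],0.3],
  ],
)

```text
time: 30.5
eef_pos: [0.3558, 0.366, 0.207]
eef_rot: [-1.869, -2.525, -0.001]
contact_force: [0.8, -0.1, -0.3]
finger_gap: 0.703
```

Call:
arm_command(
  moves=[
    [[0,0,0],[0,0,0],0.3],
    [[0,0,0],[0,0,0],0.3],
    [[0,0,0],[0,0,0],0.3],
  ],
)

```text
time: 30.8
eef_pos: [0.3593, 0.3638, 0.2062]
eef_rot: [1.875, 2.521, -0.001]
contact_force: [-0.1, 0.2, 0.7]
finger_gap: 0.7
```

Run:
```python
from ov import *
t=get("top");s=get("side")
P,f=rack((.518,.190),np.radians(16.9))
pl=[(p,(0,0,255)) for p in P]
for y in(-.099,-.033,.033,.099):
    pl.append((f([(-.017,y-.022,.02),(.017,y-.022,.02),(.017,y+.022,.02),(-.017,y+.022,.02)]),(255,255,0)))
draw(t,pl,(110,260,140,220),"pics/f1.png",5);draw(s,pl,(195,325,100,220),"pics/f2.png",5)
print(manip.observe()["eef_pos"],manip.observe()["time"])
```

```text
[0.35920523 0.36386616 0.20624797] 30.9
```

View pics/f1.png

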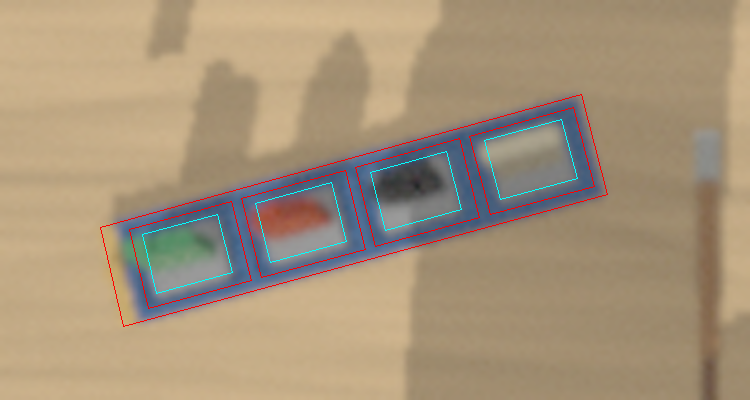

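View pics/f2.png

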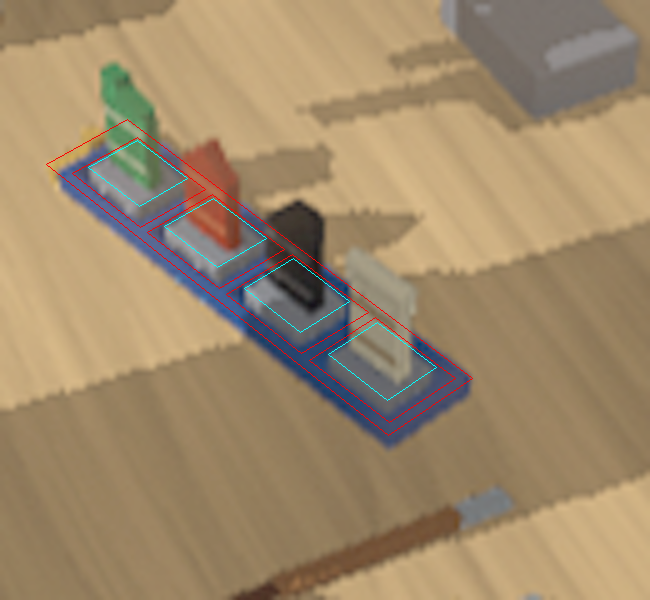

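Both views show all four sherds upright, with their feet within a pixel or two (about 2–4 mm) of the well centres. Handing in.

```bash
python3 -c "
from station import manip
print(manip.job_done())"
```

```text
the job is handed in; nothing more can be done
None
```

I moved all four sherds to the blue joining rack in reverse order and handed the job in at about 31 s. The handover gave no verdict.

| Sherd | Drying rack well (y) | Joining rack well (y) |
|---|---|---|
| Cream | +99 | −99 |
| Black | +33 | −33 |
| Red | −33 | +33 |
| Green | −99 | +99 |

- **Final pictures:** Both the side and top views show each sherd upright and released. Their feet lie within about 2–4 mm of the predicted outline in the middle of each well. The arm is clear of everything.
- **Force while placing black:** The force on the tool briefly reached about 17 N upward with 9 N sideways, because I pressed 1 mm too far. I backed off before releasing, and black stood upright in its well afterwards.
- **Camera disagreement:** The side and top views differed by 2–3 mm on where the sherds stood across the rack before the grasps. I used values in between, and all four grasps held.
- **Decoys:** The purple look-alikes were not touched.

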